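# Build up the sample holder on the plate reader's carrier

### The job

Build the sample holder on the plate reader's carrier, in this order: lay the grey adapter plate flat inside the carrier's rim with its long sides along the carrier's long sides, stand the steel cup in the adapter's round collar, seat the flanged ring on top of the cup with its neck up, and close the ring with the knobbed cap. Never tip a piece over, and leave the bottle, the tube rack and the tip box where they stand.

Things in the scene. Friction and masses are not known exactly. Their poses are not given: they have to be found in the camera images.
- carrier_seat (a point): Centre of the inner floor of the carrier: a low aluminium tray with a rim, fixed to the bench. Outside 148 x 106 mm, inside 140 x 98 mm, floor 4 mm thick (this point is 4 mm above the bench, on top of the floor), rim 12 mm above the bench. x along its long side, y along its short side, z up.
- adapter_c (a point): Centre of the adapter: loose grey plastic plate 128 x 86 x 8 mm (x long side, z up) with an upright round collar in its middle, 66 mm outside, 58 mm inside, 14 mm high; 22 mm high in all. Point: on the collar's axis, 11 mm above the underside. The solid plate top is the floor inside the collar. Grip the collar's outside. Either way round; 6 mm of play on every side in the carrier. 0.14 kg.
- cup_c (a point): Centre of the cup: loose open steel cup, straight sides, 50 mm outside diameter, wall 3 mm, 32 mm high, open end up, z up. Point: on its axis, 16 mm above its underside. It fits into the adapter's collar with 4 mm of play all round and stands 18 mm proud of the collar. 0.09 kg.
- ring_c (a point): Centre of the flanged ring: loose aluminium, 24 mm high, open through. From below: spigot dia. 36 x 5 mm high, flange dia. 60 x 5 mm, neck dia. 42 (inside 34) x 14 mm high. Point: on its axis, 12 mm above its underside; z and neck up. Seated, the spigot is inside the cup (4 mm play all round), the flange on the cup's rim. Grip the neck. 0.08 kg.
- cap_c (a point): Centre of the cap: loose white plastic, 25 mm high. From below: spigot dia. 26 x 5 mm high, disc dia. 48 x 4 mm, round knob dia. 16 x 16 mm high. Point: on its axis, 12.5 mm above its underside; z and knob up. Seated, the spigot is inside the ring's neck (4 mm play all round), the disc on top of the neck. 0.045 kg.
- bottle_c (a point): Bystander: a brown reagent bottle with a blue cap, 60 mm in diameter, 110 mm high; the point is half-way up. Leave it alone.
- tube_rack_c (a point): Bystander: a white tube rack 120 x 60 mm, 63 mm high with its eight blue-capped tubes; the point is 30 mm above the bench. Leave it alone.
- tip_box_c (a point): Bystander: a closed box of pipette tips, blue with a white lid, 90 x 60 mm, 62 mm high; the point is 31 mm above the bench. Leave it alone.
Not all that is in view belongs to the job. Leave any pink, turquoise or yellow look-alike of the part that bears cup_c alone.

How it is judged (in metres and radians):
On the way, in this order (a step that is already met when the one before it is completed fails the run):
1. the adapter lies flat in the carrier (horizontal distance between adapter_c and carrier_seat below 0.012 m and z of adapter_c in the frame of carrier_seat between 0.008 and 0.014 m and angle between adapter_c's own z axis and vertical below 0.08 rad and angle between the x axis of adapter_c and the x axis of carrier_seat, either way round below 0.2 rad), for 0.2 s.
2. the cup stands in the adapter's collar, the adapter still in the carrier (all of step 1 and horizontal distance between cup_c and adapter_c below 0.008 m and z of cup_c in the frame of adapter_c between 0.01 and 0.016 m and angle between cup_c's own z axis and vertical below 0.08 rad), for 0.2 s.
3. the ring is seated on the cup, the rest still in place (all of step 2 and horizontal distance between ring_c and cup_c below 0.008 m and z of ring_c in the frame of cup_c between 0.02 and 0.026 m and angle between ring_c's own z axis and vertical below 0.08 rad), for 0.2 s.
4. the cap is seated in the ring, the rest still in place (all of step 3 and horizontal distance between cap_c and ring_c below 0.008 m and z of cap_c in the frame of ring_c between 0.0165 and 0.0225 m and angle between cap_c's own z axis and vertical below 0.08 rad), for 0.2 s.
At the end, for the whole second after the job is handed in: Adapter flat on the carrier floor (within 12 mm, 0.2 rad of its long axis), cup on the adapter inside the collar, ring on the cup rim, cap on the ring neck: each within 8 mm of the axis below, height within 3 mm, tilt under 0.08 rad; all at rest (under 0.02 m/s) (all of step 4 and linear speed of each of adapter, cup, ring, cap below 0.02 m/s); the robot touches nothing.
It fails at once if the bottle is displaced by more than 25 mm (distance of bottle_c from where it was at the start of the episode above 0.025 m).
It fails at once if the tube rack is displaced by more than 25 mm (distance of tube_rack_c from where it was at the start of the episode above 0.025 m).
It fails at once if the tip box is displaced by more than 25 mm (distance of tip_box_c from where it was at the start of the episode above 0.025 m).
It fails at once if a piece is tipped over (more than 0.8 rad) (angle between any of adapter_c, cup_c, ring_c, cap_c's own z axis and vertical above 0.8 rad).
It also fails if it takes over 118 s, if anything falls off the work surface, if the arm or the gripper's body presses on something with over 40 N, if the wrist force passes 120 N, or if a joint passes its speed limit or range.

### The arm

A 6-joint arm with a two-finger parallel gripper is mounted at the origin on the work surface. World frame = base frame: x ahead of the robot, y to its left, z up, the work surface at z = 0. Lengths are in mm, angles in rad, forces in N, time in s.
With the tool pointing down it reaches from about 350 to 975 mm from the base axis. Payload 7.1 kg.
Tool frame: the origin (TCP) lies at the very end of the fingers, on their centre line; the grasp point (between the pads) lies 19 mm behind it (ctrl.grip_point_offset is the distance from the TCP to the grasp point, in mm); x points along the fingers, z is the direction in which the jaws open and shut, and the axes are right-handed (so a half turn about x gives the same grasp; the last joint's range is limited). The gripper opens to 88 mm and grips with 3 to 60 N. Pads are 20 mm wide; open, the fingers measure 115 mm over their backs; the gripper's body (75 mm by 178 mm) begins 61 mm behind the grasp point.
Start: joints at [1.194, 0.423, 1.63, -0, 1.089, -0.019], TCP at [218.852, 585.413, 222.675] pointing down, gripper open.
Joint ranges: [-3, 3], [-0.9, 2.11], [0.09, 2.58], [-1.31, 4.45], [0.11, 2.69], [-2.54, 2.54]. Speed limits (rad/s): [2.39, 2.39, 3.01, 3.14, 3.14, 3.14].

### API

Orientations are given as a unit quaternion [x, y, z, w].
In Python, from bench import ctrl, viewer, finder gives the robot as it stands. The module is installed in compiled form; this text tells all that it offers.
- The arm moves only by the shell command python3 -m jog 'ROWS'. ROWS is JSON, a list of rows, each an object with "grip": the closure, from 0 (fully open) to 1 (shut); "travel": the shift along the tool's x, y, z in mm, a list of three; "turn": the turn, a rotation vector about the tool's x, y, z in degrees, a list of three. In form: [{"grip": grip, "travel": [tx, ty, tz], "turn": [rx, ry, rz]}, ...]. A call has 1 to 5 rows; each row shifts and turns the commanded pose from where the row before left it, along the tool's axes as they then stand; what a row does not reach is not made up. A row lasts 1/10 s, in which the tool goes at most 50 mm and 8.59 degrees, less where a joint would pass 70% of its speed; a pose out of reach is approached as far as the arm can. A call with a gripper value outside its range is refused whole. The fingers move at their own pace and stop on an object; the grip force is fixed at half the most. Time passes only in rows, so rows that do not move let the fingers close. It gives the time, the measured TCP pose, the force and the opening at its end, in the units of the state.
- ctrl.get_state(): the state, without advancing time (a new reading comes with each control period).
- viewer.get_image(name): name is "scene" or "top"; returns the picture (400x640x3 uint8, blue, green, red); there is no depth.
- viewer.camera_model(name): a dict with "fx", "fy", "cx", "cy" (pixels), "xyz" and "attitude" of the camera in the world. Camera axes: x right, y down, z forward; pixel columns grow to the right and rows downward; lengths in mm; the calibration is good to about 2 mm. A picture is of the moment at which its call begins. camera_model takes no time and is no camera call.
- ctrl.sign_off(): hands the job in, once; it reports no verdict.
Trained networks look in the newest picture that a camera, given by its name, has taken for a name from the list of things; names that differ only in an ending like _2 or _b are one class to them, and where a whole thing is asked for, a point or a joint stands for the part that bears it (a point fixed in the world has none). Each returns a list of dicts, best first, with "score" (0 to 1); they miss things now and then, are a little off and sometimes report something else, mostly with a low value. They report only what shows in the picture. A call takes as long as a camera call. They do not tell look-alikes from the thing itself.
- finder.spot_in(label, camera): "point" ([x, y, z] in mm, in world coordinates, good to about 4 mm: the middle of the surface that is visible of it).
- finder.regions_of(label, camera): "pixels" (400x640 bool, what is visible of it).
- finder.place_of(label, camera): "point" ([x, y, z] in mm, in world coordinates, good to about 4 mm: a listed point, or the origin of a listed thing).
The state is a dict: "time_s": time; "q": joint angles; "joint_velocities": joint speeds; "effort": joint torques, N m; "tool_pos": TCP position; "tcp_rot": TCP orientation; "wrist_force": force on the tool from outside, world axes, zero at the start; "ft_torque": the same for the moment, N m; "gripper_width": finger opening in mm.
Only numpy, scipy, OpenCV 4.12 (cv2) and the standard library are available. Lean on these libraries where they do the work, as an engineer would, in place of code of your own. Each camera call takes 0.05 s, during which the arm holds its last target.

## Working session

There is one attempt and no reset: what is moved stays moved. The work goes in short steps, Python scripts to look and compute and a shell command to move; the robot and the scene stay as the last step left them, time stands still between calls to the robot, and variables do not carry over. Pictures are saved under pics/ and viewed, and the job is handed in when it is done.

```bash
mkdir -p pics; ls; python3 - <<'E'
from bench import ctrl, viewer, finder
import cv2
for n in ("scene","top"):
    im=viewer.get_image(n); cv2.imwrite(f"pics/{n}0.png",im)
    print(n,viewer.camera_model(n))
s=ctrl.get_state()
print(s, ctrl.grip_point_offset)
E
```

```text
pics
scene {'fx': 367.1515375345713, 'fy': 367.1515375345713, 'cx': 324.924042331483, 'cy': 204.39853312269048, 'xyz': array([ 814.31393993, -339.95446676,  832.35922386]), 'attitude': array([ 0.91797053,  0.3048404 , -0.08099494, -0.24050416])}
top {'fx': 428.50154409603897, 'fy': 428.50154409603897, 'cx': 322.99089206039355, 'cy': 204.97066944310242, 'xyz': array([ 337.53303823,  -11.51625331, 1345.60871662]), 'attitude': array([-0.70188175,  0.70778334, -0.04875199,  0.0634665 ])}
{'time_s': 0.1, 'q': array([ 1.19400616e+00,  4.23771539e-01,  1.63061157e+00,  1.83544939e-06,
        1.08860902e+00, -1.90051683e-02]), 'joint_velocities': array([-8.58395447e-04, -3.77686142e-04, -3.81280116e-03,  1.38619673e-04,
       -1.84716620e-04,  8.93489716e-05]), 'effort': array([-4.18222535e-04, -5.45611954e+01, -2.74323392e+01,  6.45024539e-02,
        1.87852298e-02, -6.33439669e-06]), 'tool_pos': array([218.6664526 , 584.95664087, 221.97577943]), 'tcp_rot': array([-0.40332418,  0.58140279,  0.40277663,  0.58057849]), 'wrist_force': array([ 0.25099899,  0.06707098, -0.10504226]), 'ft_torque': array([-0.05095591, -0.01381399, -0.01259848]), 'gripper_width': 87.88467070945427} 18.700000000000003
```

View pics/scene0.png

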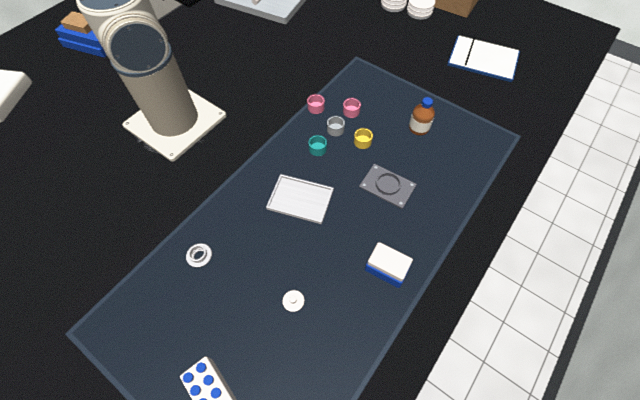

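View pics/top0.png

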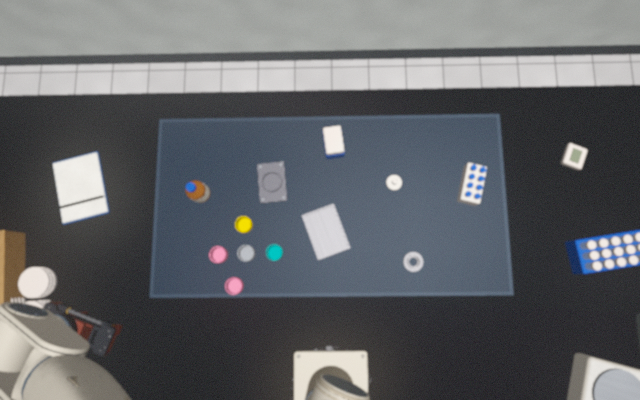

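The scene view shows the grey cup at (335,126), with pink cups at (316,103) and (352,107), a yellow one at (363,138) and a turquoise one at (317,145) around it. The adapter is at (388,185), the carrier at (300,199), the ring at (199,255) and the cap at (293,300). In the top view the grey cup is at (246,253), the adapter at (272,182), the carrier at (326,231), the ring at (413,262) and the cap at (394,183).

```bash
cat > h.py <<'E'
from bench import ctrl, viewer, finder
import cv2, numpy as np
from scipy.spatial.transform import Rotation as R
def cam(n):
    m=viewer.camera_model(n); return m,R.from_quat(m['attitude']).as_matrix(),np.array(m['xyz'])
def proj(n,p):
    m,A,c=cam(n); q=(np.atleast_2d(p)-c)@A
    return np.c_[m['fx']*q[:,0]/q[:,2]+m['cx'], m['fy']*q[:,1]/q[:,2]+m['cy']]
def ray(n,uv):
    m,A,c=cam(n); d=A@np.array([(uv[0]-m['cx'])/m['fx'],(uv[1]-m['cy'])/m['fy'],1]); return c,d/np.linalg.norm(d)
def atz(n,uv,z):
    c,d=ray(n,uv); return c+d*(z-c[2])/d[2]
def tri(a,b):
    c1,d1=ray('scene',a); c2,d2=ray('top',b)
    t=np.linalg.lstsq(np.c_[d1,-d2],c2-c1,rcond=None)[0]
    p,q=c1+t[0]*d1,c2+t[1]*d2
    return (p+q)/2,np.linalg.norm(p-q)
def shot(n,name,box=None,k=1):
    im=viewer.get_image(n)
    if box: x0,y0,x1,y1=box; im=im[y0:y1,x0:x1]
    if k!=1: im=cv2.resize(im,None,fx=k,fy=k,interpolation=cv2.INTER_CUBIC)
    cv2.imwrite(f"pics/{name}.png",im); return im
E
python3 - <<'E'
from h import *
np.set_printoptions(precision=1,suppress=True)
for n in ("scene","top"): viewer.get_image(n)
for l in ["carrier_seat","adapter_c","cup_c","ring_c","cap_c","bottle_c","tip_box_c","tube_rack_c"]:
    for n in ("scene","top"):
        print(l,n,[(np.array(d['point']),round(d['score'],2)) for d in finder.place_of(l,n)][:6])
a=shot("scene","cupc",(290,80,410,220),5) if 0 else shot("scene","cupc",(285,80,425,225),4)
shot("top","topc",(170,120,430,300),3)
E
```

```text
carrier_seat scene [(array([470.5,   7.3,   5.8]), 0.59)]
carrier_seat top [(array([470.2,   5.5,   4.4]), 0.64), (array([628.2, 185.3,   8.3]), 0.62)]
adapter_c scene [(array([628.5, 179.5,  11.9]), 0.56)]
adapter_c top [(array([629.6, 182.7,  10.4]), 0.82)]
cup_c scene [(array([410.7, 169.6,  13.1]), 0.78), (array([495.5, 265. ,  13.6]), 0.65), (array([402. , 256.7,  15.4]), 0.64), (array([400.4, 344.8,  13. ]), 0.59), (array([306. , 291.4,  17.8]), 0.57)]
cup_c top [(array([306.4, 294.5,  16.3]), 0.82), (array([401. , 342.6,  16. ]), 0.8), (array([403.7, 254.4,  18.8]), 0.75), (array([401.4, 169.3,  14.8]), 0.58), (array([492.3, 265.3,  15.3]), 0.58)]
ring_c scene [(array([ 370.4, -256.5,   11. ]), 0.59)]
ring_c top [(array([ 374.7, -258.6,   13.9]), 0.67)]
cap_c scene [(array([ 626.6, -207.9,   12.4]), 0.56)]
cap_c top [(array([ 621. , -211.3,    9.6]), 0.52)]
bottle_c scene [(array([ 612.2, -446.7,   27.2]), 0.69), (array([602.3, 410.3,  52.3]), 0.64)]
bottle_c top [(array([596.4, 411.1,  50.1]), 0.55)]
tip_box_c scene [(array([750.6, -17.1,  26.9]), 0.91), (array([ 371.4, -259.9,    8.1]), 0.29)]
tip_box_c top [(array([750.6, -16.7,  32.3]), 0.63)]
tube_rack_c scene []
tube_rack_c top [(array([ 614.2, -447.5,   33.3]), 0.65)]
```

View pics/cupc.png

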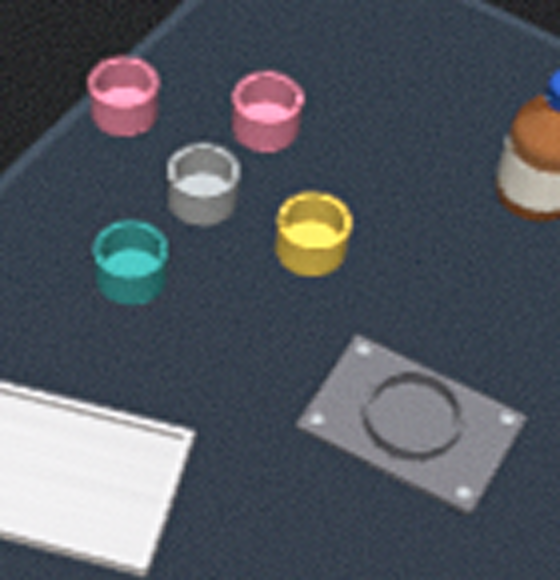

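View pics/topc.png

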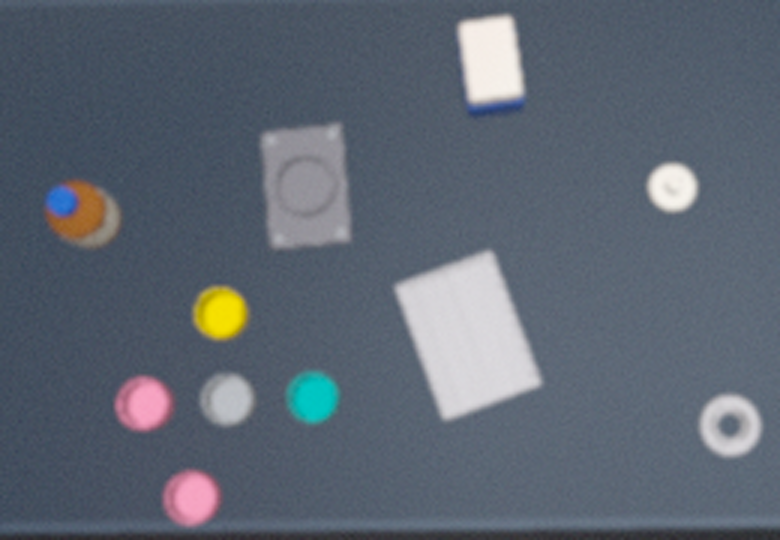

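In the enlarged crop there are five cups: pink at scene (316,103) and (352,107), yellow (363,138), turquoise (317,145) and grey metallic (336,126). Only the grey one is steel, so it is the cup. Next I measure outlines and heights.

```bash
cat > meas.py <<'E'
from h import *
np.set_printoptions(precision=1,suppress=True)
def outline(label,n,near):
    best=None
    for r in finder.regions_of(label,n):
        m=r['pixels'].astype(np.uint8)
        if m.sum()<20: continue
        ys,xs=np.nonzero(m); c=np.array([xs.mean(),ys.mean()])
        d=np.linalg.norm(c-near)
        if d<15 and (best is None or d<best[0]): best=(d,m,c,r['score'])
    return best
if __name__=="__main__":
    for n in ("scene","top"): viewer.get_image(n)
    near={"carrier_seat":(470,6,8),"adapter_c":(629,181,8),"cup_c":(403,256,20),"ring_c":(372,-257,12),"cap_c":(624,-209,10)}
    zs={"adapter_c":8,"carrier_seat":12}
    for l,p in near.items():
        cs=[]
        for n in ("scene","top"):
            b=outline(l,n,proj(n,p)[0])
            if b is None: print(l,n,"none"); continue
            _,m,c,s=b; cs.append(c)
            print(l,n,"px",c,"area",m.sum(),round(s,2),"at z:",atz(n,c,p[2]))
            if l in zs:
                ct=max(cv2.findContours(m,cv2.RETR_EXTERNAL,cv2.CHAIN_APPROX_NONE)[0],key=len)[:,0]
                P=np.array([atz(n,q,zs[l])[:2] for q in ct],np.float32)
                print("   rect",cv2.minAreaRect(P))
        if len(cs)==2: print("   tri",*tri(*cs))
E
python3 meas.py
```

```text
carrier_seat scene px [299.9 198.6] area 2073 0.65 at z: [472.5   6.1   8. ]
   rect ((471.4559631347656, 5.015625), (149.47218322753906, 112.94398498535156), 18.51414680480957)
carrier_seat top none
adapter_c scene px [387.  185.8] area 1411 0.86 at z: [633.  174.8   8. ]
   rect ((631.3441772460938, 176.0189208984375), (131.114501953125, 90.66384887695312), 4.561614513397217)
adapter_c top px [270.7 181.3] area 1002 0.84 at z: [630.4 182.3   8. ]
   rect ((629.9922485351562, 183.33465576171875), (129.84368896484375, 86.15690612792969), 6.430245399475098)
   tri [631.6 182.8  -2.8] 3.1049642245160687
cup_c scene px [334.9 125.7] area 277 0.86 at z: [405.8 252.2  20. ]
cup_c top px [245.2 252.6] area 255 0.63 at z: [403.3 257.   20. ]
   tri [403.1 257.6  13.5] 1.7135712741611138
ring_c scene px [198.1 255.2] area 400 0.75 at z: [ 377.1 -262.4   12. ]
ring_c top px [412.5 261.2] area 234 0.63 at z: [ 373.5 -258.3   12. ]
   tri [ 373.3 -260.7    3.9] 2.008708880278945
cap_c scene px [292.4 300.7] area 342 0.87 at z: [ 625.3 -211.8   10. ]
cap_c top px [393.5 181.9] area 160 0.72 at z: [ 623.5 -208.5   10. ]
   tri [ 624.4 -210.1    3.9] 1.6860334987250138
```

```bash
cat > fit.py <<'E'
from h import *
from scipy.optimize import differential_evolution
from scipy.ndimage import map_coordinates
np.set_printoptions(precision=1,suppress=True)
def circ(r,z,n=72):
    t=np.linspace(0,2*np.pi,n,endpoint=False); return np.c_[r*np.cos(t),r*np.sin(t),np.full(n,z)]
def rect(a,b,z,n=40):
    s=np.linspace(-1,1,n); o=np.ones(n)
    return np.c_[np.r_[s*a,s*a,o*a,-o*a]/2,np.r_[o*b,-o*b,s*b,s*b]/2,np.full(4*n,z)]
# curves, z relative to underside
MODEL={"adapter":[rect(128,86,8),circ(33,22),circ(29,22)],
 "carrier":[rect(148,106,12),rect(140,98,12)],
 "cup":[circ(25,32),circ(22,32)],
 "ring":[circ(30,10),circ(21,24),circ(17,24)],
 "cap":[circ(24,9),circ(8,25)]}
def grads(n):
    im=viewer.get_image(n).astype(np.float32); im=cv2.GaussianBlur(im,(0,0),0.8)
    g=np.zeros(im.shape[:2],np.float32)
    gx=[cv2.Sobel(im[...,i],cv2.CV_32F,1,0) for i in range(3)]; gy=[cv2.Sobel(im[...,i],cv2.CV_32F,0,1) for i in range(3)]
    return np.sqrt(sum(a*a for a in gx)+sum(a*a for a in gy))
def place(name,x,y,yaw,z0):
    P=np.vstack(MODEL[name]); c,s=np.cos(yaw),np.sin(yaw)
    return np.c_[P[:,0]*c-P[:,1]*s+x,P[:,0]*s+P[:,1]*c+y,P[:,2]+z0]
def fit(name,G,cams,x,y,z0=0,yaw=None,dz=0,rad=12):
    def f(v):
        P=place(name,v[0],v[1],v[3] if yaw is not None else 0,z0+v[2]); t=0
        for n in cams:
            uv=proj(n,P); t-=np.sqrt(map_coordinates(G[n],[uv[:,1],uv[:,0]],order=1)).mean()
        return t
    b=[(x-rad,x+rad),(y-rad,y+rad),(-dz-1e-6,dz+1e-6)]
    if yaw is not None: b.append((yaw-.2,yaw+.2))
    r=differential_evolution(f,b,seed=0,tol=1e-6,maxiter=60,popsize=12)
    return r.x,r.fun
E
python3 - <<'E'
from fit import *
G={n:grads(n) for n in ("scene","top")}
for name,x,y,z0,yaw in [("adapter",629,181,0,np.pi/2+.1),("carrier",470,6,0,np.radians(90+18.5+0)),("cup",403,256,0,None),("ring",373,-258,0,None),("cap",624,-209,0,None)]:
    if name=="carrier": yaw=np.radians(18.5)
    for cams in (["top"],["scene"],["top","scene"]):
        v,s=fit(name,G,cams,x,y,z0,yaw,dz=10 if len(cams)==2 else 0)
        print(name,cams,v[:3],np.degrees(v[3:]),s)
E
```

```text
adapter ['top'] [617.5 193.    0. ] [84.3] -7.5706095695495605Traceback (most recent call last):
  File "<stdin>", line 6, in <module>
  File "fit.py", line 32, in fit
    r=differential_evolution(f,b,seed=0,tol=1e-6,maxiter=60,popsize=12)
    return fun(*args, **kwargs)
    ret = solver.solve()
    next(self)
    ~~~~^^^^^^
    energy = self.func(parameters)
    return self.f(x, *self.args)
           ~~~~~~^^^^^^^^^^^^^^^
  File "fit.py", line 28, in f
    uv=proj(n,P); t-=np.sqrt(map_coordinates(G[n],[uv[:,1],uv[:,0]],order=1)).mean()
  File "h.py", line 7, in proj
    m,A,c=cam(n); q=(np.atleast_2d(p)-c)@A
          ~~~^^^
  File "h.py", line 5, in cam
    m=viewer.camera_model(n); return m,R.from_quat(m['attitude']).as_matrix(),np.array(m['xyz'])
ValueError: time passes only in moves, steps and waits
```

```bash
sed -i 's/^def cam(n):/import functools\n@functools.lru_cache(None)\ndef cam(n):/' h.py
cat > fitall.py <<'E'
from fit import *
if __name__=="__main__":
  print(ctrl.get_state()['time_s'])
  G={n:grads(n) for n in ("scene","top")}
  for name,x,y,z0,yaw in [("adapter",629,181,0,.1),("carrier",470,6,0,np.radians(18.5)),("cup",403,256,0,None),("ring",373,-258,0,None),("cap",624,-209,0,None)]:
    for cams in (["top"],["scene"],["top","scene"]):
        v,s=fit(name,G,cams,x,y,z0,yaw,dz=10 if len(cams)==2 else 0)
        print(name,cams,v[:3],np.degrees(v[3:]),round(s,2))
E
python3 fitall.py
```

```text
1.8
adapter ['top'] [630.4 180.    0. ] [5.3] -11.54
adapter ['scene'] [632.1 178.8   0. ] [5.1] -15.87
adapter ['top', 'scene'] [631.3 180.8  -3.5] [5.2] -27.43
carrier ['top'] [468.1   8.5  -0. ] [19.9] -17.1
carrier ['scene'] [472.    9.7   0. ] [19.6] -19.61
carrier ['top', 'scene'] [470.9   7.7   3.9] [19.9] -36.56
cup ['top'] [401.9 251.    0. ] [] -16.46
cup ['scene'] [402.3 255.5   0. ] [] -18.37
cup ['top', 'scene'] [403.8 252.9   3.1] [] -34.64
ring ['top'] [ 372.3 -262.9   -0. ] [] -15.04
ring ['scene'] [ 374.3 -260.6    0. ] [] -21.73
ring ['top', 'scene'] [ 375.6 -261.     2.4] [] -36.53
cap ['top'] [ 621.4 -208.2   -0. ] [] -14.41
cap ['scene'] [ 625.3 -210.1   -0. ] [] -18.35
cap ['top', 'scene'] [ 623.8 -209.2   -6.3] [] -32.62
```

```bash
cat > ov.py <<'E'
from fit import *
def overlay(n,items,out,w=50,k=5,cols=3):
    im=viewer.get_image(n); tiles=[]
    for name,x,y,yaw,z0 in items:
        P=place(name,x,y,yaw,z0); uv=proj(n,P); c=uv.mean(0).astype(int)-w//2
        c=np.clip(c,0,[640-w,400-w])
        t=cv2.resize(im[c[1]:c[1]+w,c[0]:c[0]+w],None,fx=k,fy=k,interpolation=cv2.INTER_CUBIC)
        for u in uv: cv2.circle(t,tuple(int(q) for q in np.round((u-c+.5)*k-.5)),0,(0,0,255),-1)
        tiles.append(t)
    while len(tiles)%cols: tiles.append(np.zeros_like(tiles[0]))
    cv2.imwrite(f"pics/{out}.png",np.vstack([np.hstack(tiles[i:i+cols]) for i in range(0,len(tiles),cols)]))
E
python3 - <<'E'
from ov import *
I=[("adapter",631.5,180,.09,0),("carrier",471,8.5,.345,0),("cup",402.8,254.5,0,0),("ring",373.8,-261,0,0),("cap",624,-209.5,0,0)]
overlay("scene",I,"ovs1",w=66,k=4); overlay("top",I,"ovt1",w=66,k=4)
E
```

```text
(no output)
```

View pics/ovs1.png

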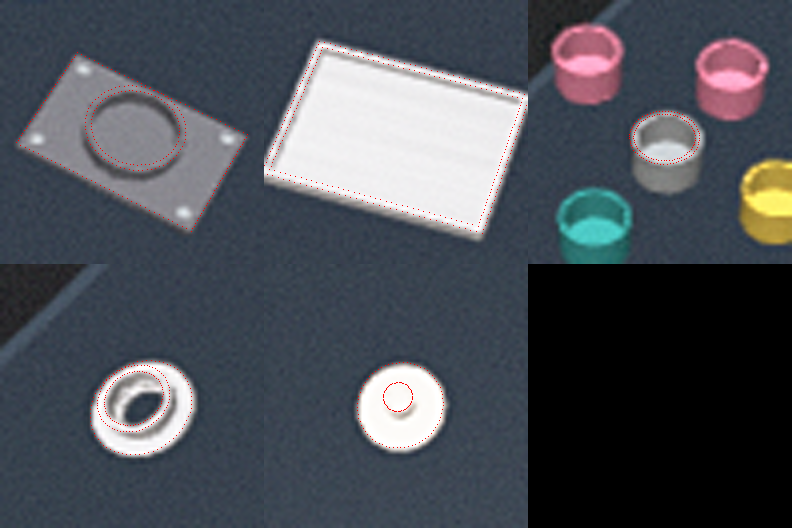

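View pics/ovt1.png

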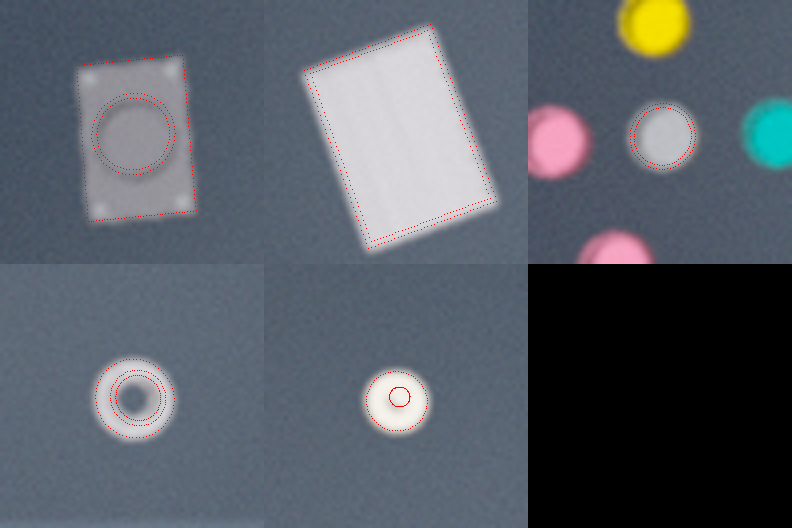

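Overlays of the fitted outlines match in both views to about 1–2 mm: adapter at scene (388,185), carrier (300,199), cup rim (336,126), ring (199,255), cap (293,300). The joint fits put the undersides within about ±6 mm of the bench, as they should be.

```bash
cat > go.py <<'E'
import sys
from h import *
np.set_printoptions(precision=1,suppress=True)
def go(x,y,z,jaw=None):
    s=ctrl.get_state(); p=np.array(s['tool_pos']); A=R.from_quat(s['tcp_rot']).as_matrix()
    j=np.degrees(np.arctan2(A[1,2],A[0,2]))
    print("t",round(s['time_s'],2),"tcp",p,"jaw",round(j,1),"downtilt",np.round(A[:,0],3),"F",s['wrist_force'],"w",round(s['gripper_width'],1))
    d=np.array([x,y,z])-p
    print("travel in present axes",A.T@d)
    if jaw is not None:
        t=(jaw-j+90)%180-90   # turn about world z
        print("turn about tool x:",round(-t,1), "q6",round(s['q'][5],2))
        # travel after turn
        A2=R.from_rotvec([0,0,np.radians(t)]).as_matrix()@A
        print("travel in turned axes",A2.T@d)
if __name__=="__main__":
    a=[float(v) for v in sys.argv[1:]]; go(*a)
E
python3 go.py 631.5 180 80 5.2
```

```text
t 2.0 tcp [218.8 585.4 222.7] jaw 69.5 downtilt [-0.  0. -1.] F [-0.5  0.3  0.1] w 87.9
travel in present axes [ 142.7 -528.5 -235.2]
turn about tool x: 64.3 q6 -0.02
travel in turned axes [ 142.7 -441.1  374.2]
```

```bash
python3 -m jog '[{"grip":0,"travel":[0,0,0],"turn":[8,0,0]},{"grip":0,"travel":[0,0,0],"turn":[8,0,0]},{"grip":0,"travel":[0,0,0],"turn":[8,0,0]},{"grip":0,"travel":[0,0,0],"turn":[8,0,0]},{"grip":0,"travel":[0,0,0],"turn":[8,0,0]}]'; python3 -m jog '[{"grip":0,"travel":[0,0,0],"turn":[7,0,0]},{"grip":0,"travel":[0,0,0],"turn":[6.5,0,0]},{"grip":0,"travel":[0,0,0],"turn":[0,0,0]}]'; python3 go.py 631.5 180 80 16
```

```text
time_s: 2.5
tool_pos: [218.9, 585.4, 222.7]
tcp_rot: [-0.178, 0.684, 0.178, 0.684]
wrist_force: [0.1, -0.2, -0.2]
gripper_width: 88.0
time_s: 2.8
tool_pos: [218.9, 585.4, 222.7]
tcp_rot: [-0.098, 0.7, 0.098, 0.7]
wrist_force: [0.2, -0.8, -0.3]
gripper_width: 87.8
t 2.8 tcp [218.9 585.4 222.7] jaw 15.9 downtilt [ 0. -0. -1.] F [ 0.2 -0.8 -0.3] w 87.8
travel in present axes [ 142.7 -503.2  285.4]
turn about tool x: -0.1 q6 0.92
travel in turned axes [ 142.7 -503.4  284.9]
```

```bash
python3 -m jog '[{"grip":0,"travel":[0,-42,23.8],"turn":[0,0,0]},{"grip":0,"travel":[0,-42,23.8],"turn":[0,0,0]},{"grip":0,"travel":[0,-42,23.8],"turn":[0,0,0]},{"grip":0,"travel":[0,-42,23.8],"turn":[0,0,0]},{"grip":0,"travel":[0,-42,23.8],"turn":[0,0,0]}]'; python3 -m jog '[{"grip":0,"travel":[0,-42,23.8],"turn":[0,0,0]},{"grip":0,"travel":[0,-42,23.8],"turn":[0,0,0]},{"grip":0,"travel":[0,-42,23.8],"turn":[0,0,0]},{"grip":0,"travel":[0,-42,23.8],"turn":[0,0,0]},{"grip":0,"travel":[0,-42,23.8],"turn":[0,0,0]}]'; python3 -m jog '[{"grip":0,"travel":[30,-42,23.8],"turn":[0,0,0]},{"grip":0,"travel":[40,-41,23.6],"turn":[0,0,0]},{"grip":0,"travel":[40,0,0],"turn":[0,0,0]},{"grip":0,"travel":[32.7,0,0],"turn":[0,0,0]},{"grip":0,"travel":[0,0,0],"turn":[0,0,0]}]'; python3 go.py 631.5 180 80 16; python3 -c "
from h import *
shot('scene','a1',(320,60,460,240),4)"
```

```text
time_s: 3.3
tool_pos: [392.2, 415.0, 222.9]
tcp_rot: [-0.1, 0.7, 0.1, 0.7]
wrist_force: [0.4, 0.4, -0.6]
gripper_width: 88.0
time_s: 3.8
tool_pos: [564.7, 245.7, 222.9]
tcp_rot: [-0.1, 0.7, 0.1, 0.7]
wrist_force: [0.0, 0.5, 0.4]
gripper_width: 87.6
time_s: 4.3
tool_pos: [617.9, 189.5, 86.5]
tcp_rot: [-0.1, 0.703, 0.099, 0.697]
wrist_force: [-0.2, -0.1, 0.1]
gripper_width: 87.8
t 4.3 tcp [617.9 189.5  86.5] jaw 16.1 downtilt [-0. -0. -1.] F [-0.2 -0.1  0.1] w 87.8
travel in present axes [  6.4 -12.9  10.5]
turn about tool x: 0.1 q6 -0.0
travel in turned axes [  6.4 -12.9  10.5]
```

View pics/a1.png

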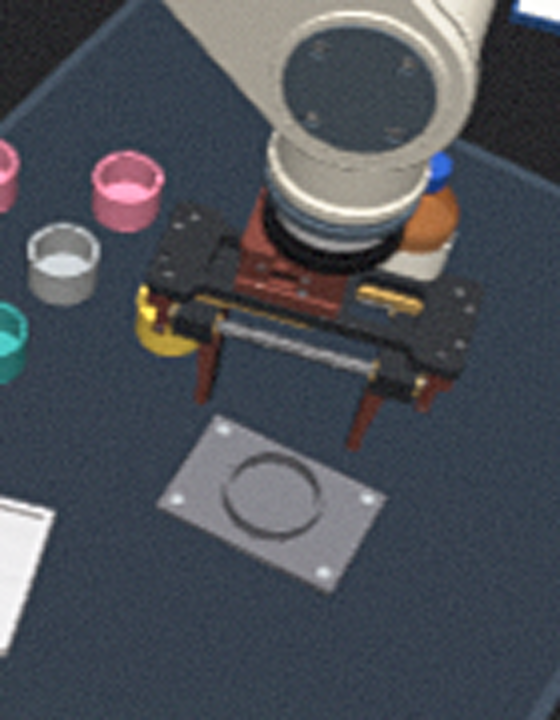

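The crop shows the open fingers above the adapter. The finger ends are at about scene (371,160) and (408,171).

```bash
python3 -c "
from h import *
p=np.array([617.9,189.5,86.5]);j=np.array([np.cos(.281),np.sin(.281),0])
print(proj('scene',[p,p-50.5*j,p+50.5*j]))"; python3 -m jog '[{"grip":0,"travel":[6.4,-12.9,10.5],"turn":[0,0,0]},{"grip":0,"travel":[0,0,0],"turn":[0,0,0]},{"grip":0,"travel":[0,0,0],"turn":[0,0,0]}]'; python3 go.py 631.5 180 80 16; python3 -c "
from h import *
shot('scene','a2',(340,100,440,220),6)"
```

```text
[[389.55983605 161.92094682]
 [370.17306698 156.17674762]
 [409.32455686 167.77713117]]
time_s: 4.65
tool_pos: [636.2, 181.5, 86.6]
tcp_rot: [-0.098, 0.699, 0.098, 0.701]
wrist_force: [-0.7, 0.0, -0.0]
gripper_width: 87.8
t 4.65 tcp [636.2 181.5  86.6] jaw 16.0 downtilt [ 0.  0. -1.] F [-0.7  0.  -0. ] w 87.8
travel in present axes [ 6.5 -0.1 -5. ]
turn about tool x: -0.0 q6 -0.02
travel in turned axes [ 6.5 -0.1 -5. ]
```

View pics/a2.png

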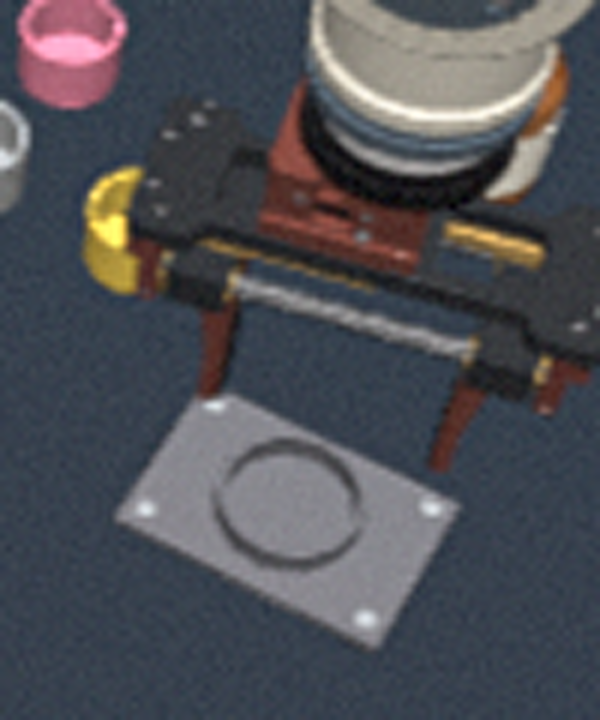

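```bash
python3 -m jog '[{"grip":0,"travel":[20,-0.1,-5],"turn":[0,0,0]},{"grip":0,"travel":[20,0,0],"turn":[0,0,0]},{"grip":0,"travel":[0,0,0],"turn":[0,0,0]},{"grip":0,"travel":[0,0,0],"turn":[0,0,0]}]'; python3 go.py 631.5 180 11 16; python3 -c "
from h import *
shot('scene','a3',(340,120,440,220),6)"
```

```text
time_s: 5.1
tool_pos: [630.1, 180.2, 45.6]
tcp_rot: [-0.099, 0.7, 0.099, 0.7]
wrist_force: [-0.2, 0.7, 0.8]
gripper_width: 88.2
t 5.1 tcp [630.1 180.2  45.6] jaw 16.0 downtilt [ 0.  0. -1.] F [-0.2  0.7  0.8] w 88.2
travel in present axes [34.6 -0.6  1.2]
turn about tool x: 0.0 q6 -0.02
travel in turned axes [34.6 -0.6  1.2]
```

View pics/a3.png

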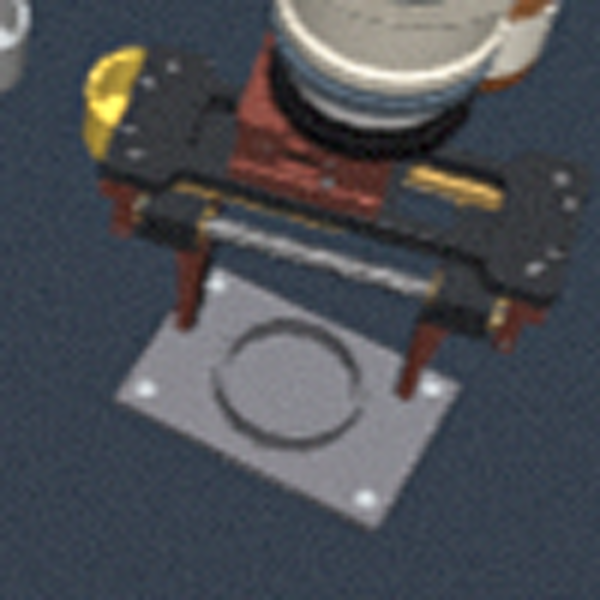

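```bash
python3 -m jog '[{"grip":0,"travel":[17,-0.6,1.2],"turn":[0,0,0]},{"grip":0,"travel":[16,0,0],"turn":[0,0,0]},{"grip":0,"travel":[0,0,0],"turn":[0,0,0]},{"grip":0,"travel":[0,0,0],"turn":[0,0,0]}]'; python3 go.py 631.5 180 11 16; python3 -c "
from h import *
shot('scene','a4',(340,120,440,220),6)"
```

```text
time_s: 5.55
tool_pos: [630.7, 179.6, 10.9]
tcp_rot: [-0.098, 0.701, 0.098, 0.7]
wrist_force: [-0.6, -0.0, 0.4]
gripper_width: 88.0
t 5.55 tcp [630.7 179.6  10.9] jaw 16.0 downtilt [-0. -0. -1.] F [-0.6 -0.   0.4] w 88.0
travel in present axes [-0.1  0.2  0.9]
turn about tool x: -0.0 q6 -0.02
travel in turned axes [-0.1  0.2  0.9]
```

View pics/a4.png

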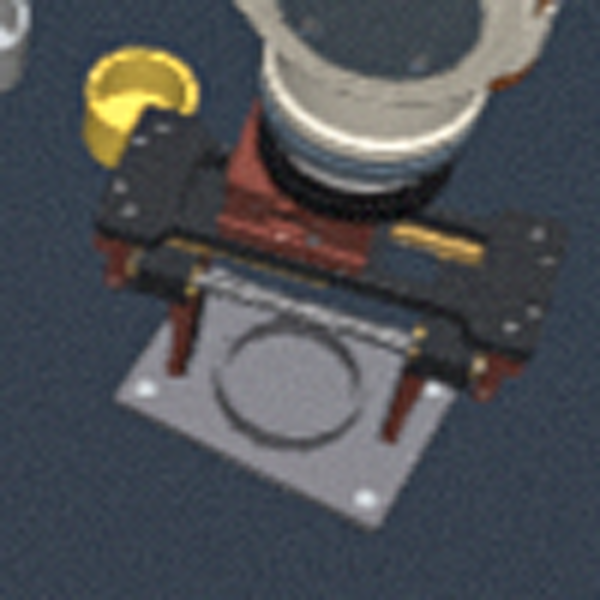

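```bash
python3 -m jog '[{"grip":0.2,"travel":[0,0,0.9],"turn":[0,0,0]},{"grip":0.5,"travel":[0,0,0],"turn":[0,0,0]},{"grip":0.5,"travel":[0,0,0],"turn":[0,0,0]},{"grip":0.5,"travel":[0,0,0],"turn":[0,0,0]},{"grip":0.5,"travel":[0,0,0],"turn":[0,0,0]}]'; python3 go.py 631.5 180 11 16;
```

```text
time_s: 6.1
tool_pos: [632.3, 180.1, 12.3]
tcp_rot: [-0.098, 0.7, 0.098, 0.7]
wrist_force: [-0.9, -1.5, 3.2]
gripper_width: 65.6
t 6.1 tcp [632.3 180.1  12.3] jaw 16.0 downtilt [ 0.  0. -1.] F [-0.9 -1.5  3.2] w 65.6
travel in present axes [ 1.3  0.2 -0.8]
turn about tool x: -0.0 q6 -0.02
travel in turned axes [ 1.3  0.2 -0.8]
```

```bash
python3 -m jog '[{"grip":1,"travel":[0,0,0],"turn":[0,0,0]},{"grip":1,"travel":[-15,0,0],"turn":[0,0,0]},{"grip":1,"travel":[-25,0,0],"turn":[0,0,0]},{"grip":1,"travel":[-25,0,0],"turn":[0,0,0]},{"grip":1,"travel":[0,0,0],"turn":[0,0,0]}]'; python3 go.py 471 8.5 80 30.6; python3 -c "
from h import *
shot('scene','a5',(340,100,460,220),6)"
```

```text
time_s: 6.6
tool_pos: [634.7, 180.7, 81.0]
tcp_rot: [-0.098, 0.698, 0.099, 0.703]
wrist_force: [-0.0, -0.1, -0.6]
gripper_width: 65.6
t 6.6 tcp [634.7 180.7  81. ] jaw 16.0 downtilt [ 0.  0. -1.] F [-0.  -0.1 -0.6] w 65.6
travel in present axes [  -0.4 -120.4 -204.9]
turn about tool x: -14.6 q6 -0.02
travel in turned axes [  -0.5  -64.9 -228.6]
```

View pics/a5.png

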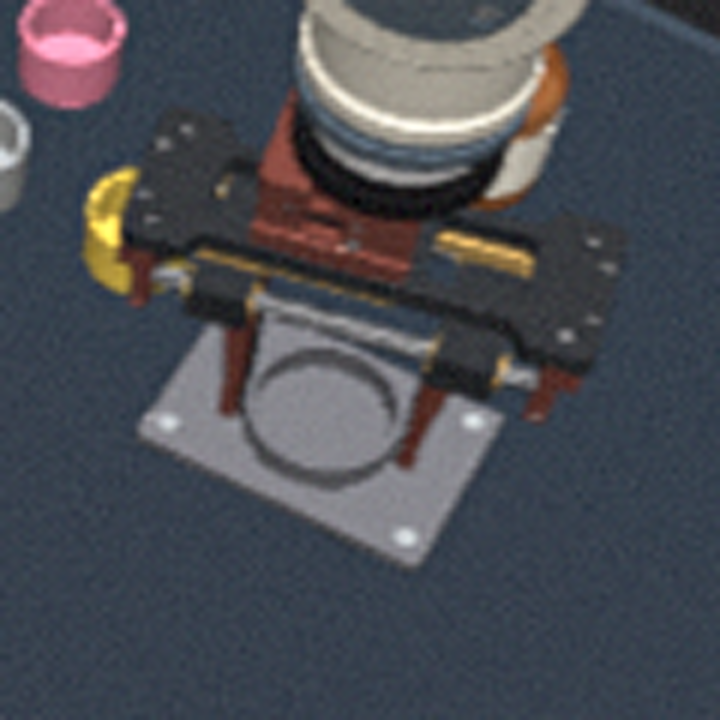

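```bash
python3 -m jog '[{"grip":1,"travel":[0,0,0],"turn":[-7.3,0,0]},{"grip":1,"travel":[0,0,0],"turn":[-7.3,0,0]},{"grip":1,"travel":[0,-10,-30],"turn":[0,0,0]},{"grip":1,"travel":[0,-10,-40],"turn":[0,0,0]},{"grip":1,"travel":[0,-12,-45],"turn":[0,0,0]}]'; python3 -m jog '[{"grip":1,"travel":[0,-12,-45],"turn":[0,0,0]},{"grip":1,"travel":[0,-11,-40],"turn":[0,0,0]},{"grip":1,"travel":[0,-9.9,-28.6],"turn":[0,0,0]},{"grip":1,"travel":[0,0,0],"turn":[0,0,0]},{"grip":1,"travel":[0,0,0],"turn":[0,0,0]}]';python3 go.py 471 8.5 80 30.6; python3 - <<'E'
from ov import *
G={"scene":grads("scene")}
p=ctrl.get_state()['tool_pos']
v,s=fit("adapter",G,["scene"],p[0],p[1],p[2]-12,np.radians(19.8),rad=15)
print(v,np.degrees(v[3]),s)
overlay("scene",[("adapter",v[0],v[1],v[3],p[2]-12)],"a6",w=120,k=5,cols=1)
E
```

```text
time_s: 7.15
tool_pos: [548.0, 93.4, 75.7]
tcp_rot: [-0.187, 0.682, 0.187, 0.682]
wrist_force: [1.2, -1.1, -1.3]
gripper_width: 65.4
time_s: 7.65
tool_pos: [468.2, 7.4, 76.5]
tcp_rot: [-0.186, 0.682, 0.186, 0.682]
wrist_force: [-1.0, 0.1, -1.4]
gripper_width: 66.1
t 7.65 tcp [468.2   7.4  76.5] jaw 30.5 downtilt [-0.  0. -1.] F [-1.   0.1 -1.4] w 66.1
travel in present axes [-3.5 -0.5  2.9]
turn about tool x: -0.1 q6 -0.54
travel in turned axes [-3.5 -0.5  2.9]
[469.8   4.3   0.    0.4] 20.293770638018085 -16.736360549926758
```

View pics/a6.png

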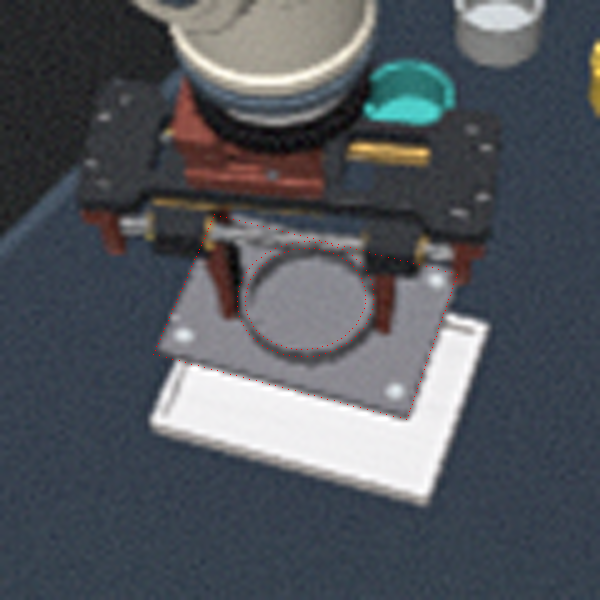

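The overlay matches the held adapter at scene (386,...) crop centre (310,300), yaw 20.3° against the carrier's 19.8°. I go lower and compare edges directly.

```bash
python3 go.py 470.5 10 38 30; python3 -m jog '[{"grip":1,"travel":[19,1,3],"turn":[0,0,0]},{"grip":1,"travel":[19,0,0],"turn":[0,0,0]},{"grip":1,"travel":[0,0,0],"turn":[0,0,0]},{"grip":1,"travel":[0,0,0],"turn":[0,0,0]}]';python3 go.py 470.5 10 38 30; python3 - <<'E'
from ov import *
G={"scene":grads("scene")}
p=ctrl.get_state()['tool_pos']
v,s=fit("adapter",G,["scene"],p[0],p[1],p[2]-12,np.radians(19.8),rad=15)
print(v,np.degrees(v[3]),s)
c,s=fit("carrier",G,["scene"],471,8,0,np.radians(19.8),rad=10)
print(c,np.degrees(c[3]),s)
overlay("scene",[("adapter",v[0],v[1],v[3],p[2]-12),("carrier",472,9.7,.342,0)],"a7",w=80,k=5,cols=2)
E
```

```text
t 7.75 tcp [469.4   8.2  76.7] jaw 30.6 downtilt [ 0.  0. -1.] F [ 0.3 -0.6 -0.7] w 65.6
travel in present axes [38.7  1.   1.8]
turn about tool x: 0.6 q6 -0.54
travel in turned axes [38.7  1.   1.8]
time_s: 8.15
tool_pos: [470.8, 10.8, 38.7]
tcp_rot: [-0.187, 0.682, 0.187, 0.682]
wrist_force: [0.5, -0.5, -0.9]
gripper_width: 65.5
t 8.15 tcp [470.8  10.8  38.7] jaw 30.7 downtilt [-0.  0. -1.] F [ 0.5 -0.5 -0.9] w 65.5
travel in present axes [ 0.7 -0.5 -0.6]
turn about tool x: 0.7 q6 -0.54
travel in turned axes [ 0.7 -0.5 -0.6]
[474.1   7.6   0.    0.3] 19.251847707155868 -17.10087776184082
[474.2   4.    0.    0.3] 19.737784413789996 -20.65839195251465
```

View pics/a7.png

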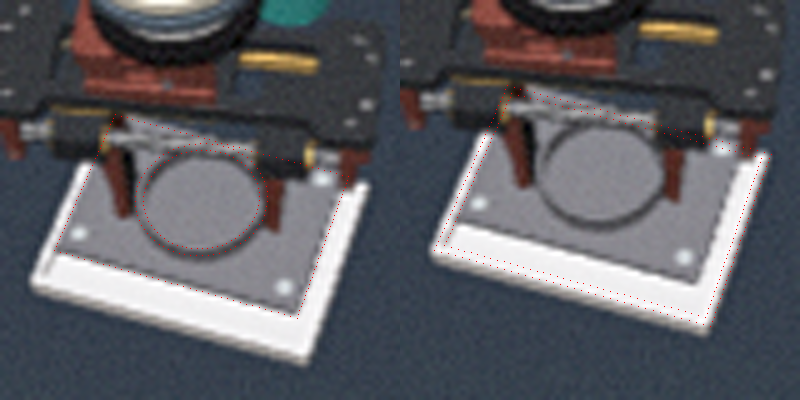

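```bash
python3 - <<'E'
from fit import *
im=cv2.imread("pics/scene0.png"); k=8; x0,y0,w,h=262,172,76,54
tiles=[]
for (x,y,z) in [(471,8.5,0),(471.5,5,0)]:
    t=cv2.resize(im[y0:y0+h,x0:x0+w],None,fx=k,fy=k,interpolation=cv2.INTER_CUBIC)
    for M,col in ((rect(148,106,12),(0,0,255)),(rect(140,98,12),(255,0,0)),(rect(140,98,4),(0,160,0)),(rect(148,106,0),(0,200,255))):
        c,s=np.cos(.345),np.sin(.345)
        P=np.c_[M[:,0]*c-M[:,1]*s+x,M[:,0]*s+M[:,1]*c+y,M[:,2]]
        for u in proj('scene',P): cv2.circle(t,tuple(int(q) for q in np.round((u-[x0,y0]+.5)*k-.5)),1,col,-1)
    tiles.append(t)
o=np.vstack(tiles); o=cv2.resize(o,None,fx=.68,fy=.68,interpolation=cv2.INTER_AREA); cv2.imwrite("pics/car.png",o); print(o.shape)
E
```

```text
(588, 413, 3)
```

View pics/car.png

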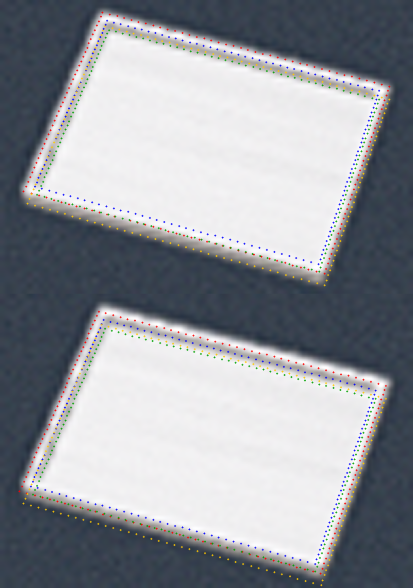

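```bash
python3 go.py 469.7 10.7 18 30.6; python3 -m jog '[{"grip":1,"travel":[6,0.4,-1],"turn":[0,0,0]},{"grip":1,"travel":[7,0,0],"turn":[0,0,0]},{"grip":1,"travel":[0,0,0],"turn":[0,0,0]},{"grip":1,"travel":[0,0,0],"turn":[0,0,0]}]';python3 go.py 469.7 10.7 18 30.6; python3 - <<'E'
from h import *
shot('scene','a8',(250,150,350,240),7)
E
```

```text
t 8.25 tcp [471.3  10.5  39.5] jaw 30.6 downtilt [ 0. -0. -1.] F [-0.2  0.3 -0.9] w 65.4
travel in present axes [21.5  1.  -1.3]
turn about tool x: 0.0 q6 -0.54
travel in turned axes [21.5  1.  -1.3]
time_s: 8.65
tool_pos: [469.2, 10.0, 25.7]
tcp_rot: [-0.186, 0.682, 0.187, 0.682]
wrist_force: [0.1, 0.7, -1.1]
gripper_width: 65.8
t 8.65 tcp [469.2  10.   25.7] jaw 30.6 downtilt [-0.  0. -1.] F [ 0.1  0.7 -1.1] w 65.8
travel in present axes [7.7 0.4 0.8]
turn about tool x: -0.0 q6 -0.54
travel in turned axes [7.7 0.4 0.8]
```

View pics/a8.png

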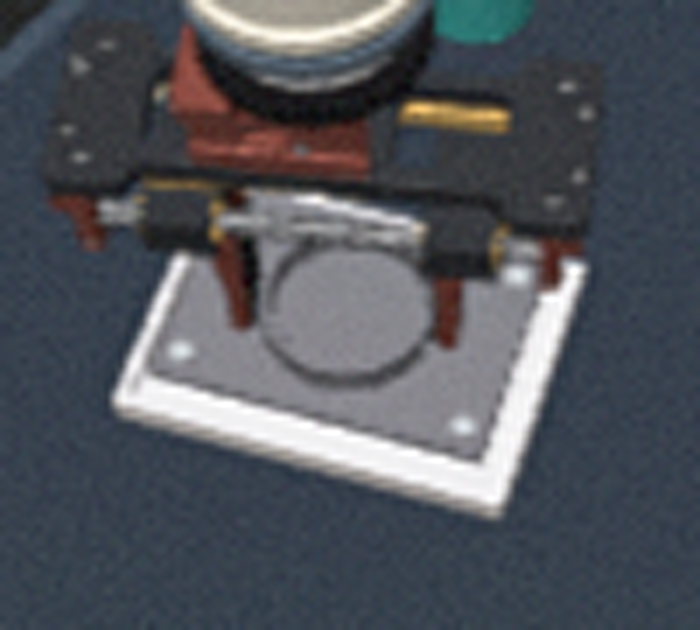

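```bash
python3 -m jog '[{"grip":1,"travel":[4,0,0],"turn":[0,0,0]},{"grip":1,"travel":[4,0,0],"turn":[0,0,0]},{"grip":1,"travel":[0,0,0],"turn":[0,0,0]},{"grip":1,"travel":[0,0,0],"turn":[0,0,0]}]';python3 go.py 470 10 16.3 30.6; python3 - <<'E'
from h import *
shot('scene','a9',(250,150,350,240),7)
E
```

```text
time_s: 9.1
tool_pos: [469.3, 10.0, 17.7]
tcp_rot: [-0.187, 0.682, 0.187, 0.682]
wrist_force: [-0.1, 0.2, -1.9]
gripper_width: 65.4
t 9.1 tcp [469.3  10.   17.7] jaw 30.6 downtilt [-0. -0. -1.] F [-0.1  0.2 -1.9] w 65.4
travel in present axes [ 1.4 -0.3  0.6]
turn about tool x: 0.0 q6 -0.54
travel in turned axes [ 1.4 -0.3  0.6]
```

View pics/a9.png

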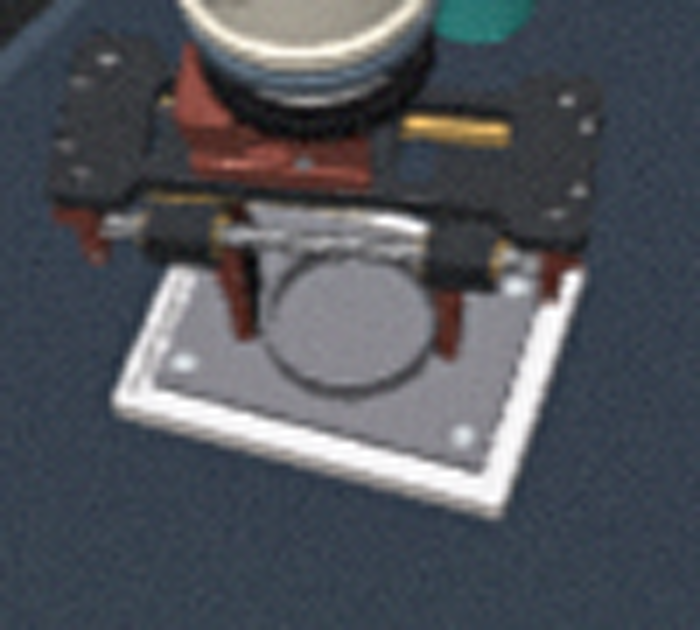

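The adapter is inside the rim, with even gaps left and right and no contact force yet. I set it down and release.

```bash
python3 -m jog '[{"grip":1,"travel":[1.3,0,0],"turn":[0,0,0]},{"grip":1,"travel":[0,0,0],"turn":[0,0,0]}]'; python3 -m jog '[{"grip":0.15,"travel":[0,0,0],"turn":[0,0,0]},{"grip":0,"travel":[0,0,0],"turn":[0,0,0]},{"grip":0,"travel":[0,0,0],"turn":[0,0,0]},{"grip":0,"travel":[0,0,0],"turn":[0,0,0]},{"grip":0,"travel":[0,0,0],"turn":[0,0,0]}]';  python3 -m jog '[{"grip":0,"travel":[-20,0,0],"turn":[0,0,0]},{"grip":0,"travel":[-40,0,0],"turn":[0,0,0]},{"grip":0,"travel":[-40,0,0],"turn":[0,0,0]},{"grip":0,"travel":[-40,0,0],"turn":[0,0,0]},{"grip":0,"travel":[0,0,0],"turn":[0,0,0]}]'; python3 go.py 403 254.5 100 48
```

```text
time_s: 9.35
tool_pos: [469.5, 10.0, 16.6]
tcp_rot: [-0.187, 0.682, 0.187, 0.682]
wrist_force: [0.4, -0.5, -1.3]
gripper_width: 65.7
time_s: 9.85
tool_pos: [469.5, 10.0, 16.7]
tcp_rot: [-0.187, 0.682, 0.187, 0.682]
wrist_force: [0.1, -1.4, 0.1]
gripper_width: 87.8
time_s: 10.35
tool_pos: [472.7, 10.0, 161.2]
tcp_rot: [-0.187, 0.679, 0.186, 0.685]
wrist_force: [0.7, -0.9, -0.6]
gripper_width: 87.8
t 10.35 tcp [472.7  10.  161.2] jaw 30.6 downtilt [ 0. -0. -1.] F [ 0.7 -0.9 -0.6] w 87.8
travel in present axes [ 60.6 246.2  64. ]
turn about tool x: -17.4 q6 -0.54
travel in turned axes [ 61.3 215.7 134.6]
```

```bash
python3 -m jog '[{"grip":0.22,"travel":[0,0,0],"turn":[-8.5,0,0]},{"grip":0.22,"travel":[0,0,0],"turn":[-8.5,0,0]},{"grip":0.22,"travel":[0,30,18.7],"turn":[0,0,0]},{"grip":0.22,"travel":[0,36,22.5],"turn":[0,0,0]},{"grip":0.22,"travel":[0,40,25],"turn":[0,0,0]}]'; python3 -m jog '[{"grip":0.22,"travel":[0,40,25],"turn":[0,0,0]},{"grip":0.22,"travel":[0,40,25],"turn":[0,0,0]},{"grip":0.22,"travel":[30,30,18.4],"turn":[0,0,0]},{"grip":0.22,"travel":[30,0,0],"turn":[0,0,0]},{"grip":0.22,"travel":[0,0,0],"turn":[0,0,0]}]'; python3 go.py 403 254.5 100 48;python3 - <<'E'
from ov import *
G={n:grads(n) for n in ("scene","top")}
for n in G:
    v,s=fit("adapter",{n:G[n]},[n],470,9,4,np.radians(19.8),rad=12)
    print(n,v,np.degrees(v[3]),s)
overlay("scene",[("adapter",v[0],v[1],v[3],4),("cup",403,254.5,0,0)],"b1",w=80,k=5,cols=2)
overlay("top",[("adapter",v[0],v[1],v[3],4),("cup",403,254.5,0,0)],"b2",w=80,k=5,cols=2)
E
```

```text
time_s: 10.85
tool_pos: [435.1, 130.9, 155.8]
tcp_rot: [-0.285, 0.648, 0.285, 0.647]
wrist_force: [0.5, 0.0, -0.2]
gripper_width: 68.3
time_s: 11.35
tool_pos: [397.5, 254.3, 93.1]
tcp_rot: [-0.287, 0.649, 0.286, 0.644]
wrist_force: [-0.3, -0.8, 0.1]
gripper_width: 68.8
t 11.35 tcp [397.5 254.3  93.1] jaw 47.7 downtilt [-0. -0. -1.] F [-0.3 -0.8  0.1] w 68.8
travel in present axes [-7.  -3.9  3.7]
turn about tool x: -0.3 q6 -0.29
travel in turned axes [-7.  -3.9  3.7]
scene [471.3   8.8  -0.    0.3] 19.76387274216368 -16.140945434570312
top [464.1  19.2   0.    0.3] 20.011502465625057 -10.502874
```

View pics/b1.png

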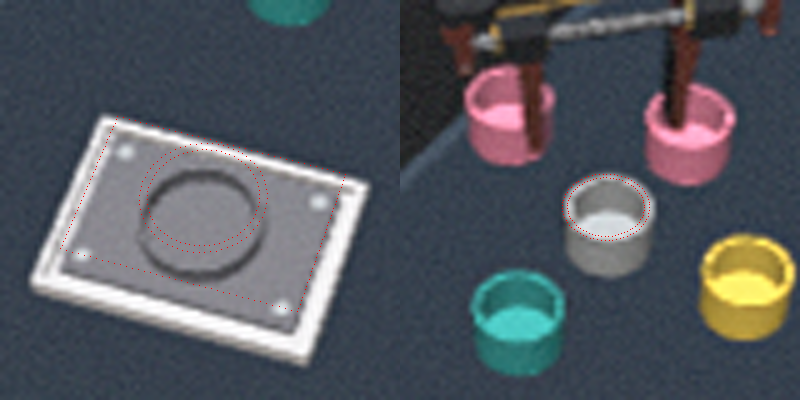

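View pics/b2.png

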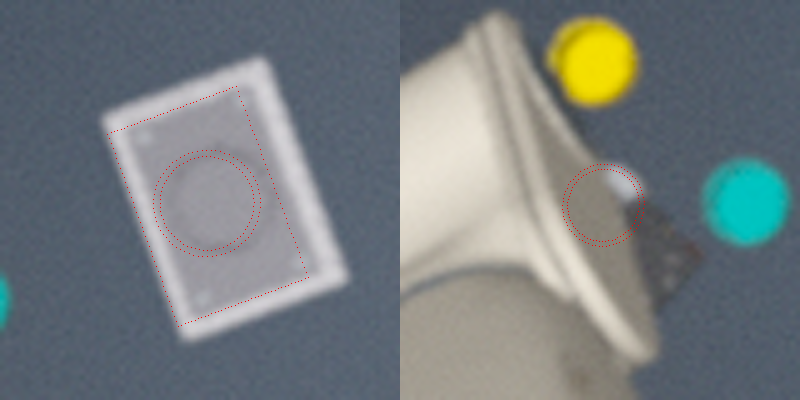

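The adapter sits at scene position (471.3, 8.8), yaw 19.8°, centred in the carrier. The single top-view fit locked onto the rim edge and is wrong, as the overlay shows. Next I approach the grey cup, which is at scene (336,126).

```bash
python3 go.py 402.2 255.3 50 48; python3 -m jog '[{"grip":0.22,"travel":[20,-2.5,3.8],"turn":[0,0,0]},{"grip":0.22,"travel":[20,0,0],"turn":[0,0,0]},{"grip":0.22,"travel":[0,0,0],"turn":[0,0,0]},{"grip":0.22,"travel":[0,0,0],"turn":[0,0,0]}]'; python3 go.py 402.2 255.3 18.5 48;python3 - <<'E'
from h import *
shot('scene','b3',(280,70,390,170),6)
E
```

```text
t 11.55 tcp [401.4 254.7  97.4] jaw 47.5 downtilt [ 0.  0. -1.] F [ 0.5  0.1 -0. ] w 68.6
travel in present axes [47.4 -0.2  0.9]
turn about tool x: -0.5 q6 -0.29
travel in turned axes [47.4 -0.2  0.9]
time_s: 11.95
tool_pos: [405.8, 255.9, 57.6]
tcp_rot: [-0.285, 0.647, 0.285, 0.647]
wrist_force: [0.6, -0.2, 0.6]
gripper_width: 68.4
t 11.95 tcp [405.8 255.9  57.6] jaw 47.5 downtilt [ 0.  0. -1.] F [ 0.6 -0.2  0.6] w 68.4
travel in present axes [39.1  2.3 -2.9]
turn about tool x: -0.5 q6 -0.29
travel in turned axes [39.1  2.3 -2.8]
```

View pics/b3.png

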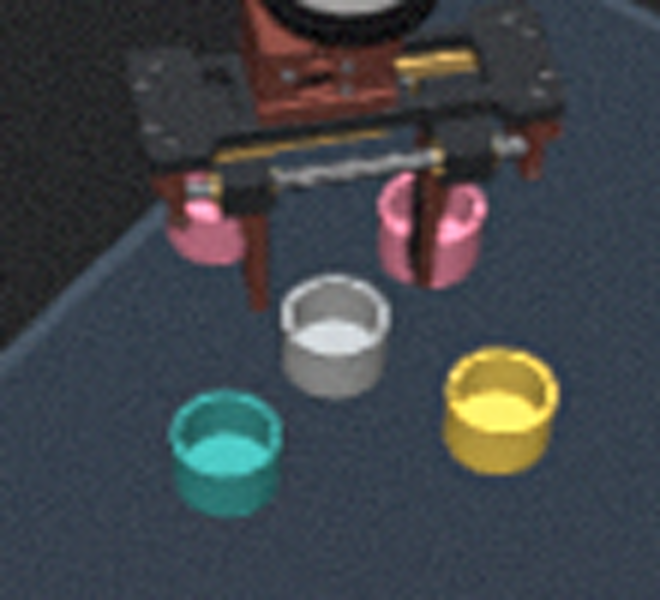

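Fingers are at crop (258,308) and (424,285), straddling the grey cup at (336,335) clear of the others. I descend.

```bash
python3 -m jog '[{"grip":0.22,"travel":[10,2.3,-2.8],"turn":[0,0,0]},{"grip":0.22,"travel":[12,0,0],"turn":[0,0,0]},{"grip":0.22,"travel":[0,0,0],"turn":[0,0,0]},{"grip":0.22,"travel":[0,0,0],"turn":[0,0,0]}]'; python3 go.py 402.2 255.3 18.5 48;python3 - <<'E'
from h import *
shot('scene','b4',(280,70,390,170),6)
E
```

```text
time_s: 12.4
tool_pos: [401.1, 255.5, 34.1]
tcp_rot: [-0.285, 0.647, 0.285, 0.647]
wrist_force: [-0.6, -0.1, 0.1]
gripper_width: 68.1
t 12.4 tcp [401.1 255.5  34.1] jaw 47.6 downtilt [-0. -0. -1.] F [-0.6 -0.1  0.1] w 68.1
travel in present axes [15.6 -0.9  0.6]
turn about tool x: -0.4 q6 -0.29
travel in turned axes [15.6 -0.9  0.6]
```

View pics/b4.png

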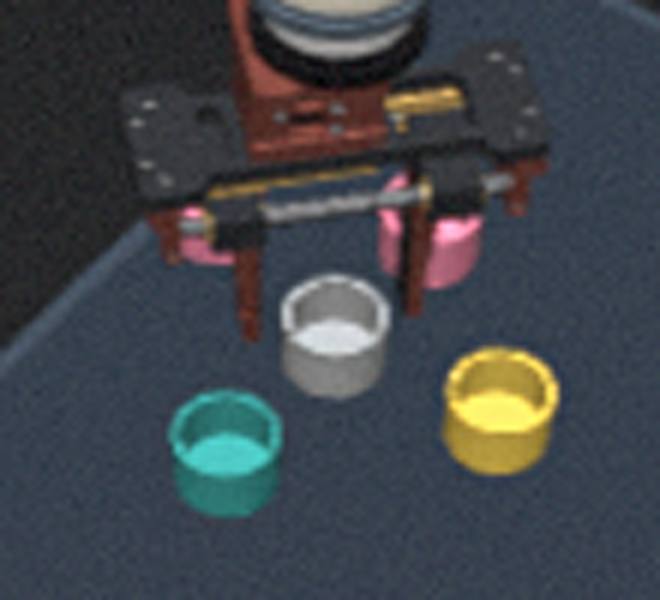

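```bash
python3 -m jog '[{"grip":0.22,"travel":[8,-0.5,0.6],"turn":[0,0,0]},{"grip":0.22,"travel":[7.5,0,0],"turn":[0,0,0]},{"grip":0.22,"travel":[0,0,0],"turn":[0,0,0]},{"grip":0.22,"travel":[0,0,0],"turn":[0,0,0]}]'; python3 go.py 402.2 255.3 18.5 48; python3 -m jog '[{"grip":0.35,"travel":[0,0,0],"turn":[0,0,0]},{"grip":0.4,"travel":[0,0,0],"turn":[0,0,0]},{"grip":0.6,"travel":[0,0,0],"turn":[0,0,0]},{"grip":1,"travel":[0,0,0],"turn":[0,0,0]},{"grip":1,"travel":[0,0,0],"turn":[0,0,0]}]'; python3 go.py 402.2 255.3 18.5 48
```

```text
time_s: 12.85
tool_pos: [402.1, 255.6, 18.7]
tcp_rot: [-0.285, 0.647, 0.285, 0.647]
wrist_force: [0.2, 0.2, -0.9]
gripper_width: 68.4
t 12.85 tcp [402.1 255.6  18.7] jaw 47.6 downtilt [-0. -0. -1.] F [ 0.2  0.2 -0.9] w 68.4
travel in present axes [ 0.2 -0.3 -0.1]
turn about tool x: -0.4 q6 -0.29
travel in turned axes [ 0.2 -0.3 -0.1]
time_s: 13.35
tool_pos: [402.5, 255.9, 19.3]
tcp_rot: [-0.285, 0.647, 0.285, 0.647]
wrist_force: [1.0, 1.1, 0.9]
gripper_width: 48.8
t 13.35 tcp [402.5 255.9  19.3] jaw 47.6 downtilt [ 0.  0. -1.] F [1.  1.1 0.9] w 48.8
travel in present axes [ 0.8 -0.1 -0.6]
turn about tool x: -0.4 q6 -0.29
travel in turned axes [ 0.8 -0.1 -0.6]
```

```bash
python3 -m jog '[{"grip":1,"travel":[-10,0,0],"turn":[0,0,0]},{"grip":1,"travel":[-25,0,0],"turn":[0,0,0]},{"grip":1,"travel":[-35,0,0],"turn":[0,0,0]},{"grip":1,"travel":[-25,0,0],"turn":[0,0,0]},{"grip":1,"travel":[0,0,0],"turn":[0,0,0]}]'; python3 go.py 469.5 10 90; python3 - <<'E'
from h import *
shot('scene','b5',(280,50,390,150),6)
E
```

```text
time_s: 13.85
tool_pos: [404.1, 256.8, 117.5]
tcp_rot: [-0.285, 0.645, 0.286, 0.649]
wrist_force: [-0.5, 0.5, -0.6]
gripper_width: 48.6
t 13.85 tcp [404.1 256.8 117.5] jaw 47.6 downtilt [ 0.  0. -1.] F [-0.5  0.5 -0.6] w 48.6
travel in present axes [  27.  -214.7 -138.4]
```

View pics/b5.png

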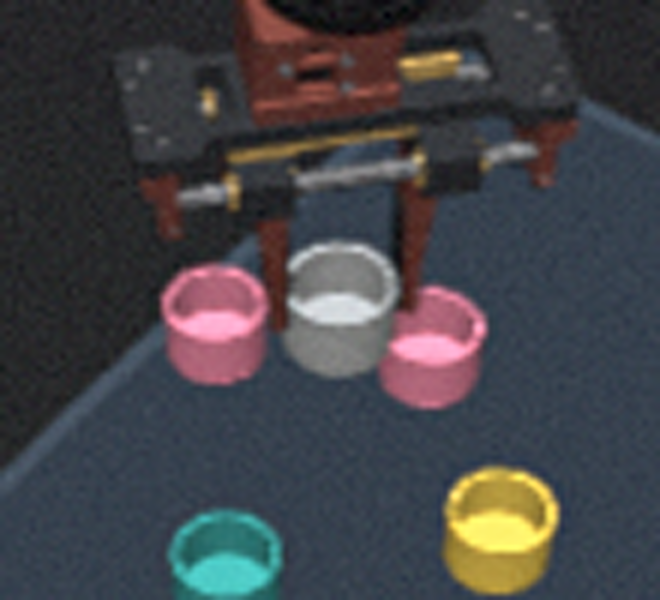

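The grey cup is held level at crop (340,310). I carry it over the adapter.

```bash
python3 -m jog '[{"grip":1,"travel":[0,-25,-16],"turn":[0,0,0]},{"grip":1,"travel":[0,-38,-24.5],"turn":[0,0,0]},{"grip":1,"travel":[0,-38,-24.5],"turn":[0,0,0]},{"grip":1,"travel":[0,-38,-24.5],"turn":[0,0,0]},{"grip":1,"travel":[0,-38,-24.5],"turn":[0,0,0]}]'; python3 -m jog '[{"grip":1,"travel":[10,-25,-16],"turn":[0,0,0]},{"grip":1,"travel":[15,-12.7,-8.4],"turn":[0,0,0]},{"grip":1,"travel":[0,0,0],"turn":[0,0,0]},{"grip":1,"travel":[0,0,0],"turn":[0,0,0]},{"grip":1,"travel":[0,0,0],"turn":[0,0,0]}]'; python3 go.py 469.5 10 60; python3 - <<'E'
from ov import *
G={"scene":grads("scene")}
p=ctrl.get_state()['tool_pos']; z0=p[2]-19
v,s=fit("cup",G,["scene"],p[0],p[1],z0,rad=12); print("cup",v,s)
a,s=fit("adapter",G,["scene"],471,9,4,.345,rad=6); print("ad",a,s)
overlay("scene",[("cup",v[0],v[1],0,z0),("adapter",a[0],a[1],a[3],4)],"b6",w=80,k=5,cols=2)
E
```

```text
time_s: 14.4
tool_pos: [455.2, 50.5, 112.9]
tcp_rot: [-0.285, 0.648, 0.286, 0.646]
wrist_force: [1.0, 0.8, -1.6]
gripper_width: 48.7
time_s: 14.9
tool_pos: [467.1, 9.5, 89.0]
tcp_rot: [-0.285, 0.647, 0.286, 0.647]
wrist_force: [0.4, -0.5, -1.7]
gripper_width: 48.5
t 14.9 tcp [467.1   9.5  89. ] jaw 47.6 downtilt [-0.  0. -1.] F [ 0.4 -0.5 -1.7] w 48.5
travel in present axes [29.  -1.5  2. ]
cup [469.3   8.4   0. ] -18.847702026367188
ad [471.9   7.7  -0.    0.4] -16.04633140563965
```

View pics/b6.png

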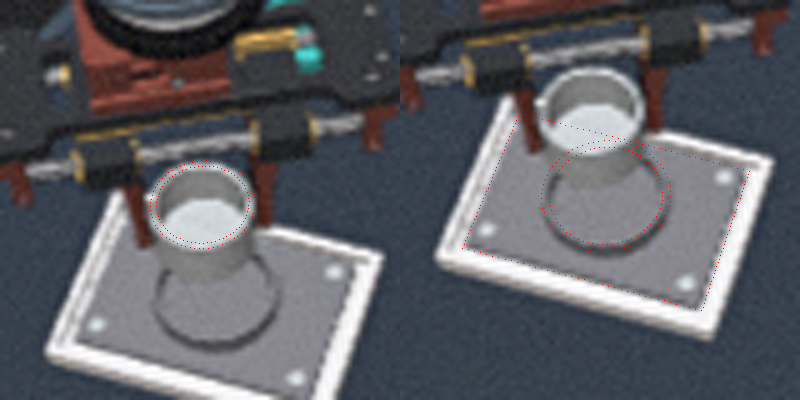

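```bash
python3 go.py 469.5 9.6 52; python3 -m jog '[{"grip":1,"travel":[18,-1.2,1.6],"turn":[0,0,0]},{"grip":1,"travel":[18,0,0],"turn":[0,0,0]},{"grip":1,"travel":[0,0,0],"turn":[0,0,0]},{"grip":1,"travel":[0,0,0],"turn":[0,0,0]}]'; python3 go.py 469.5 9.6 31; python3 - <<'E'
from ov import *
G={"scene":grads("scene")}
p=ctrl.get_state()['tool_pos']; z0=p[2]-19
v,s=fit("cup",G,["scene"],p[0],p[1],z0,rad=12); print("cup",v,s)
overlay("scene",[("cup",v[0],v[1],0,z0)],"b7",w=80,k=7,cols=1)
E
```

```text
t 15.0 tcp [467.5   9.7  89.4] jaw 47.7 downtilt [ 0.  0. -1.] F [-0.3  0.2 -0.8] w 48.7
travel in present axes [37.4 -1.5  1.3]
time_s: 15.4
tool_pos: [469.4, 9.7, 53.4]
tcp_rot: [-0.286, 0.647, 0.286, 0.647]
wrist_force: [-0.6, 0.0, 0.0]
gripper_width: 48.6
t 15.4 tcp [469.4   9.7  53.4] jaw 47.7 downtilt [-0. -0. -1.] F [-0.6  0.   0. ] w 48.6
travel in present axes [22.4 -0.2  0. ]
cup [473.1   7.8   0. ] -18.39586639404297
```

View pics/b7.png

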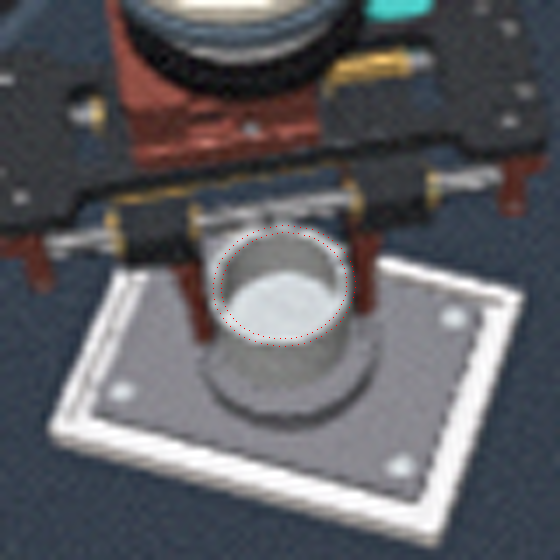

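```bash
python3 -m jog '[{"grip":1,"travel":[6,0.7,-0.3],"turn":[0,0,0]},{"grip":1,"travel":[6,0,0],"turn":[0,0,0]},{"grip":1,"travel":[0,0,0],"turn":[0,0,0]},{"grip":1,"travel":[0,0,0],"turn":[0,0,0]}]'; python3 -m jog '[{"grip":1,"travel":[4,0,0],"turn":[0,0,0]},{"grip":1,"travel":[3,0,0],"turn":[0,0,0]},{"grip":1,"travel":[0,0,0],"turn":[0,0,0]},{"grip":1,"travel":[0,0,0],"turn":[0,0,0]}]'; python3 go.py 469.5 9.6 31; python3 - <<'E'
from h import *
shot('scene','b8',(255,150,345,240),7)
E
```

```text
time_s: 15.9
tool_pos: [468.6, 9.4, 40.9]
tcp_rot: [-0.285, 0.647, 0.285, 0.647]
wrist_force: [-0.8, -0.4, -0.7]
gripper_width: 48.5
time_s: 16.3
tool_pos: [468.7, 9.4, 34.0]
tcp_rot: [-0.285, 0.647, 0.285, 0.647]
wrist_force: [-0.4, -0.6, 0.4]
gripper_width: 48.5
t 16.3 tcp [468.7   9.4  34. ] jaw 47.6 downtilt [-0. -0. -1.] F [-0.4 -0.6  0.4] w 48.5
travel in present axes [ 3.  -0.5  0.7]
```

View pics/b8.png

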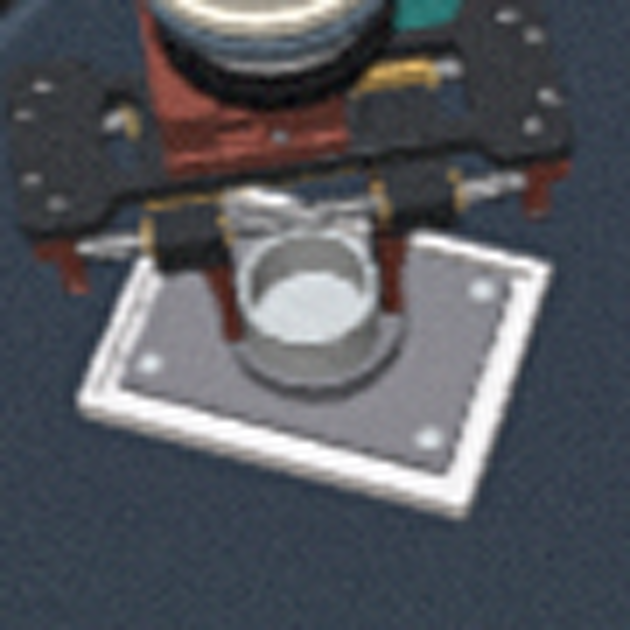

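The cup at crop (313,290) is inside the collar with no contact force. I lower the last 2–3 mm and release.

```bash
python3 -m jog '[{"grip":1,"travel":[2.6,0,0],"turn":[0,0,0]},{"grip":1,"travel":[0,0,0],"turn":[0,0,0]},{"grip":1,"travel":[0,0,0],"turn":[0,0,0]}]'; python3 -m jog '[{"grip":0.3,"travel":[0,0,0],"turn":[0,0,0]},{"grip":0.2,"travel":[0,0,0],"turn":[0,0,0]},{"grip":0.2,"travel":[0,0,0],"turn":[0,0,0]},{"grip":0.2,"travel":[0,0,0],"turn":[0,0,0]},{"grip":0.2,"travel":[0,0,0],"turn":[0,0,0]}]';  python3 -m jog '[{"grip":0.2,"travel":[-15,0,0],"turn":[0,0,0]},{"grip":0.2,"travel":[-35,0,0],"turn":[0,0,0]},{"grip":0.2,"travel":[-40,0,0],"turn":[0,0,0]},{"grip":0.2,"travel":[-40,0,0],"turn":[0,0,0]},{"grip":0.2,"travel":[0,0,0],"turn":[0,0,0]}]'; python3 go.py 374 -261 100 -35
```

```text
time_s: 16.65
tool_pos: [468.8, 9.4, 31.5]
tcp_rot: [-0.285, 0.647, 0.285, 0.647]
wrist_force: [-1.0, 0.8, -1.2]
gripper_width: 48.4
time_s: 17.15
tool_pos: [468.8, 9.4, 31.5]
tcp_rot: [-0.285, 0.647, 0.285, 0.647]
wrist_force: [0.9, 0.8, -0.8]
gripper_width: 70.4
time_s: 17.65
tool_pos: [472.0, 9.4, 166.1]
tcp_rot: [-0.287, 0.644, 0.284, 0.65]
wrist_force: [0.6, 0.7, 0.8]
gripper_width: 70.2
t 17.65 tcp [472.    9.4 166.1] jaw 47.6 downtilt [ 0. -0. -1.] F [0.6 0.7 0.8] w 70.2
travel in present axes [  65.2 -109.5 -266.2]
turn about tool x: 82.6 q6 -0.84
travel in turned axes [  68.4 -277.3   74.4]
```

```bash
python3 -m jog '[{"grip":0.2,"travel":[0,-12,-30],"turn":[0,0,0]},{"grip":0.2,"travel":[0,-17,-42],"turn":[0,0,0]},{"grip":0.2,"travel":[0,-18,-44],"turn":[0,0,0]},{"grip":0.2,"travel":[0,-18,-44],"turn":[0,0,0]},{"grip":0.2,"travel":[0,-18,-44],"turn":[0,0,0]}]'; python3 -m jog '[{"grip":0.2,"travel":[20,-16,-38],"turn":[0,0,0]},{"grip":0.2,"travel":[30,-10,-24],"turn":[0,0,0]},{"grip":0.2,"travel":[30,0,0],"turn":[0,0,0]},{"grip":0.2,"travel":[0,0,0],"turn":[0,0,0]},{"grip":0.2,"travel":[0,0,0],"turn":[0,0,0]}]'; python3 go.py 374 -261 60; python3 - <<'E'
from ov import *
G={"scene":grads("scene")}
v,s=fit("cup",G,["scene"],471,9,12,rad=8); print("cup",v,s)
a,s=fit("adapter",G,["scene"],471,9,4,.345,rad=6); print("ad",a,s)
r,s=fit("ring",G,["scene"],374,-261,0,rad=8); print("ring",r,s)
overlay("scene",[("cup",v[0],v[1],0,12),("ring",r[0],r[1],0,0)],"c1",w=80,k=5,cols=2)
E
```

```text
time_s: 18.15
tool_pos: [391.2, -198.5, 160.8]
tcp_rot: [-0.285, 0.647, 0.286, 0.647]
wrist_force: [-0.1, -1.2, -0.1]
gripper_width: 70.7
time_s: 18.65
tool_pos: [369.2, -259.9, 81.0]
tcp_rot: [-0.284, 0.647, 0.286, 0.647]
wrist_force: [1.2, 0.8, 0.7]
gripper_width: 70.2
t 18.65 tcp [ 369.2 -259.9   81. ] jaw 47.6 downtilt [-0.  0. -1.] F [1.2 0.8 0.7] w 70.2
travel in present axes [21.  -4.3  2.4]
cup [472.7   5.9  -0. ] -16.337553024291992
ad [472.3   7.3  -0.    0.3] -15.355847358703613
ring [ 374.4 -260.6    0. ] -21.760643005371094
```

View pics/c1.png

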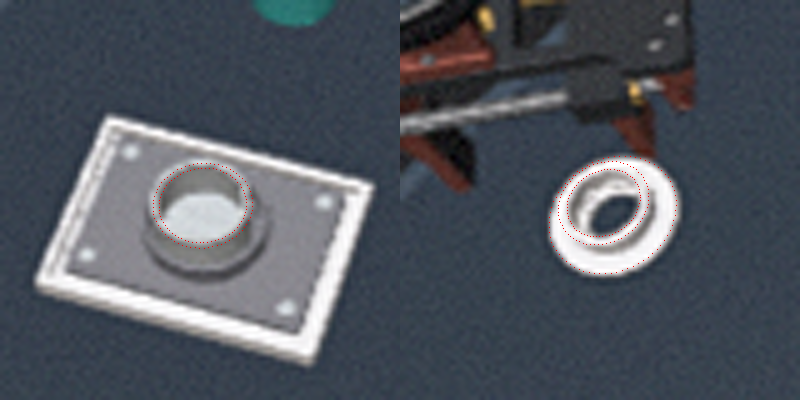

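The cup is seated in the collar at crop (202,205), concentric with it. The ring overlay matches, at scene (199,255). I descend to the ring.

```bash
python3 go.py 373.5 -260.5 36; python3 -m jog '[{"grip":0.2,"travel":[20,-3.5,2.4],"turn":[0,0,0]},{"grip":0.2,"travel":[22,0,0],"turn":[0,0,0]},{"grip":0.2,"travel":[0,0,0],"turn":[0,0,0]},{"grip":0.2,"travel":[0,0,0],"turn":[0,0,0]}]'; python3 go.py 373.5 -260.5 12.5; python3 - <<'E'
from h import *
shot('scene','c2',(150,200,250,290),7)
E
```

```text
t 18.75 tcp [ 370.6 -260.4   82.4] jaw 47.7 downtilt [ 0. -0. -1.] F [-0.8  0.9  0.3] w 70.2
travel in present axes [46.4 -2.2  1.9]
time_s: 19.15
tool_pos: [374.7, -260.9, 40.5]
tcp_rot: [-0.286, 0.647, 0.285, 0.647]
wrist_force: [-0.3, -0.8, 0.2]
gripper_width: 70.4
t 19.15 tcp [ 374.7 -260.9   40.5] jaw 47.7 downtilt [ 0. -0. -1.] F [-0.3 -0.8  0.2] w 70.4
travel in present axes [28.   1.2 -0.5]
```

View pics/c2.png

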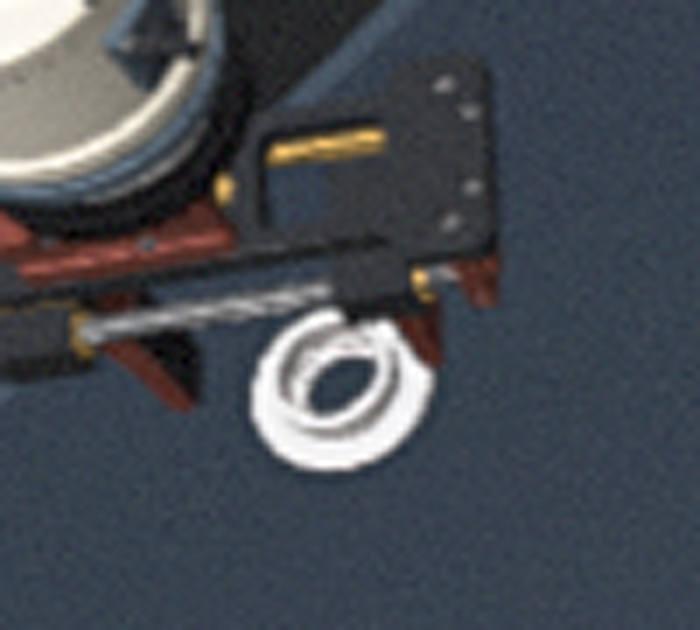

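```bash
python3 -m jog '[{"grip":0.2,"travel":[14,0.8,-0.3],"turn":[0,0,0]},{"grip":0.2,"travel":[13,0,0],"turn":[0,0,0]},{"grip":0.2,"travel":[0,0,0],"turn":[0,0,0]},{"grip":0.2,"travel":[0,0,0],"turn":[0,0,0]}]'; python3 go.py 373.5 -260.5 12.7; python3 - <<'E'
from h import *
shot('scene','c3',(150,200,250,290),7)
E
```

```text
time_s: 19.6
tool_pos: [373.4, -260.8, 12.7]
tcp_rot: [-0.285, 0.647, 0.285, 0.647]
wrist_force: [0.0, 0.7, 0.8]
gripper_width: 70.3
t 19.6 tcp [ 373.4 -260.8   12.7] jaw 47.6 downtilt [-0.  0. -1.] F [0.  0.7 0.8] w 70.3
travel in present axes [0.  0.1 0.3]
```

View pics/c3.png

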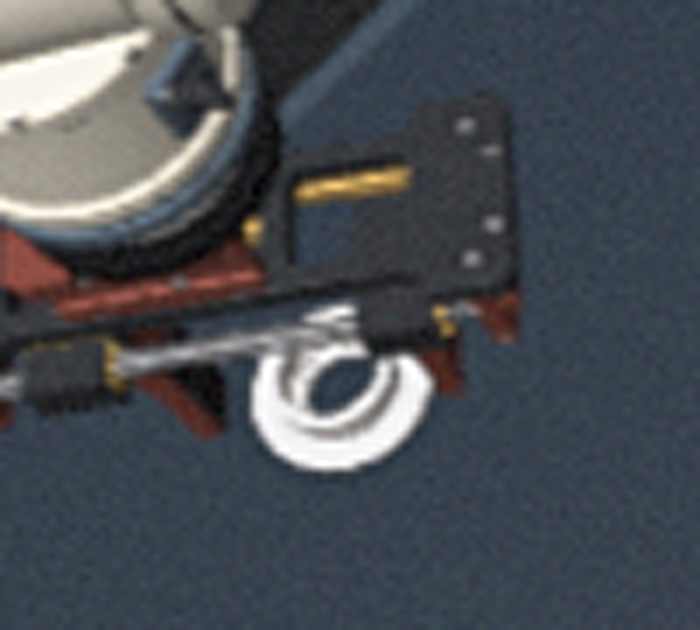

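```bash
python3 -m jog '[{"grip":0.35,"travel":[0,0,0],"turn":[0,0,0]},{"grip":0.45,"travel":[0,0,0],"turn":[0,0,0]},{"grip":0.6,"travel":[0,0,0],"turn":[0,0,0]},{"grip":1,"travel":[0,0,0],"turn":[0,0,0]},{"grip":1,"travel":[0,0,0],"turn":[0,0,0]}]'; python3 go.py 373.5 -260.5 12.7;python3 -m jog '[{"grip":1,"travel":[-10,0,0],"turn":[0,0,0]},{"grip":1,"travel":[-30,0,0],"turn":[0,0,0]},{"grip":1,"travel":[-35,0,0],"turn":[0,0,0]},{"grip":1,"travel":[-30,0,0],"turn":[0,0,0]},{"grip":1,"travel":[0,0,0],"turn":[0,0,0]}]'; python3 go.py 469.5 9.5 110; python3 - <<'E'
from h import *
shot('scene','c4',(150,180,250,270),7)
E
```

```text
time_s: 20.15
tool_pos: [373.5, -260.9, 12.6]
tcp_rot: [-0.285, 0.647, 0.285, 0.647]
wrist_force: [0.5, 0.9, 2.4]
gripper_width: 41.2
t 20.15 tcp [ 373.5 -260.9   12.6] jaw 47.6 downtilt [ 0. -0. -1.] F [0.5 0.9 2.4] w 41.2
travel in present axes [-0.1  0.2  0.3]
time_s: 20.65
tool_pos: [375.2, -262.2, 121.3]
tcp_rot: [-0.288, 0.646, 0.283, 0.648]
wrist_force: [-0.1, -0.6, -0.7]
gripper_width: 40.9
t 20.65 tcp [ 375.2 -262.2  121.3] jaw 47.6 downtilt [ 0. -0. -1.] F [-0.1 -0.6 -0.7] w 40.9
travel in present axes [ 10.7 113.7 264.2]
```

View pics/c4.png

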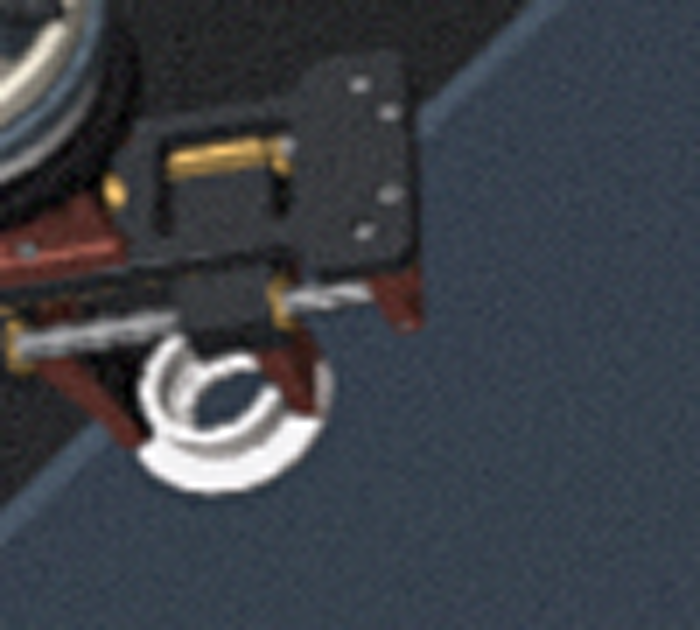

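The ring is gripped by its neck (width 41 mm) at crop (235,400). I move it over the cup.

```bash
python3 -m jog '[{"grip":1,"travel":[0,12,30],"turn":[0,0,0]},{"grip":1,"travel":[0,18,42],"turn":[0,0,0]},{"grip":1,"travel":[0,18,43],"turn":[0,0,0]},{"grip":1,"travel":[0,18,43],"turn":[0,0,0]},{"grip":1,"travel":[0,18,43],"turn":[0,0,0]}]'; python3 -m jog '[{"grip":1,"travel":[0,17,38],"turn":[0,0,0]},{"grip":1,"travel":[0,12.7,25.2],"turn":[0,0,0]},{"grip":1,"travel":[0,0,0],"turn":[0,0,0]},{"grip":1,"travel":[0,0,0],"turn":[0,0,0]},{"grip":1,"travel":[0,0,0],"turn":[0,0,0]}]'; python3 go.py 469.5 9.5 80; python3 - <<'E'
from ov import *
G={"scene":grads("scene")}
p=ctrl.get_state()['tool_pos']; z0=p[2]-12.7
v,s=fit("ring",G,["scene"],p[0],p[1],z0,rad=12); print("ring",v,s)
a,s=fit("cup",G,["scene"],471,9,12,rad=5); print("cup",a,s)
overlay("scene",[("ring",v[0],v[1],0,z0),("cup",a[0],a[1],0,12)],"c5",w=80,k=5,cols=2)
E
```

```text
time_s: 21.2
tool_pos: [446.1, -53.9, 116.4]
tcp_rot: [-0.285, 0.648, 0.286, 0.646]
wrist_force: [0.2, -0.8, -1.1]
gripper_width: 41.2
time_s: 21.7
tool_pos: [466.5, 10.2, 116.8]
tcp_rot: [-0.285, 0.648, 0.285, 0.646]
wrist_force: [0.7, -0.4, -1.1]
gripper_width: 41.1
t 21.7 tcp [466.5  10.2 116.8] jaw 47.6 downtilt [-0. -0. -1.] F [ 0.7 -0.4 -1.1] w 41.1
travel in present axes [36.8 -2.7  1.5]
ring [466.5  10.9   0. ] -21.495744705200195
cup [472.6   6.   -0. ] -17.68995475769043
```

View pics/c5.png

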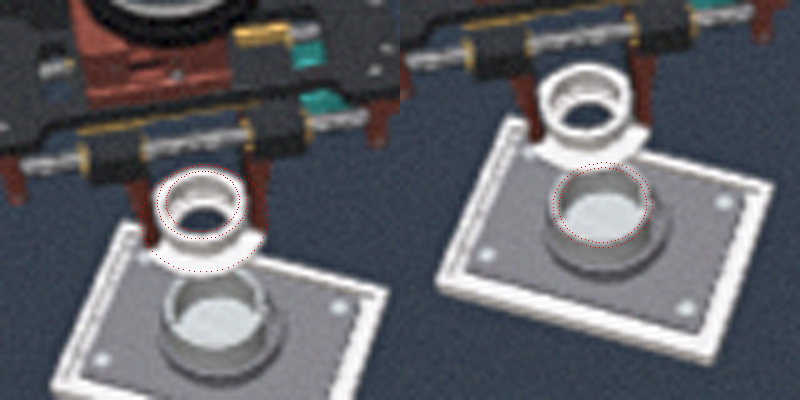

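```bash
python3 -m jog '[{"grip":1,"travel":[20,-2.5,1.2],"turn":[0,0,0]},{"grip":1,"travel":[22,0,0],"turn":[0,0,0]},{"grip":1,"travel":[10,0,0],"turn":[0,0,0]},{"grip":1,"travel":[0,0,0],"turn":[0,0,0]},{"grip":1,"travel":[0,0,0],"turn":[0,0,0]}]'; python3 go.py 469.5 9.5 50; python3 - <<'E'
from ov import *
G={"scene":grads("scene")}
p=ctrl.get_state()['tool_pos']; z0=p[2]-12.7
v,s=fit("ring",G,["scene"],p[0],p[1],z0,rad=12); print("ring",v,s)
overlay("scene",[("ring",v[0],v[1],0,z0)],"c6",w=80,k=7,cols=1)
E
```

```text
time_s: 22.3
tool_pos: [470.2, 9.8, 65.7]
tcp_rot: [-0.285, 0.647, 0.285, 0.647]
wrist_force: [0.2, 0.0, -1.3]
gripper_width: 40.6
t 22.3 tcp [470.2   9.8  65.7] jaw 47.6 downtilt [-0. -0. -1.] F [ 0.2  0.  -1.3] w 40.6
travel in present axes [15.7  0.3 -0.7]
ring [470.2  10.8   0. ] -20.411184310913086
```

View pics/c6.png

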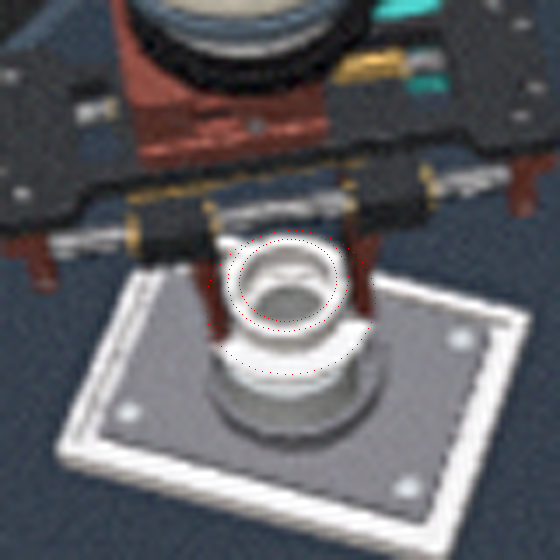

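```bash
python3 -m jog '[{"grip":1,"travel":[5,-2.2,-1.3],"turn":[0,0,0]},{"grip":1,"travel":[0,0,0],"turn":[0,0,0]},{"grip":1,"travel":[0,0,0],"turn":[0,0,0]}]'; python3 go.py 469.5 9.5 50; python3 - <<'E'
from ov import *
G={"scene":grads("scene")}
p=ctrl.get_state()['tool_pos']; z0=p[2]-12.7
v,s=fit("ring",G,["scene"],p[0],p[1],z0,rad=12); print("ring",v,s)
overlay("scene",[("cup",472,7.2,0,12)],"c7",w=60,k=10,cols=1)
E
```

```text
time_s: 22.7
tool_pos: [471.0, 7.7, 60.6]
tcp_rot: [-0.285, 0.647, 0.285, 0.647]
wrist_force: [-0.2, -0.0, -1.0]
gripper_width: 41.0
t 22.7 tcp [471.    7.7  60.6] jaw 47.6 downtilt [ 0. -0. -1.] F [-0.2 -0.  -1. ] w 41.0
travel in present axes [10.6  2.3  0.4]
ring [471.    8.8   0. ] -20.271955490112305
```

View pics/c7.png

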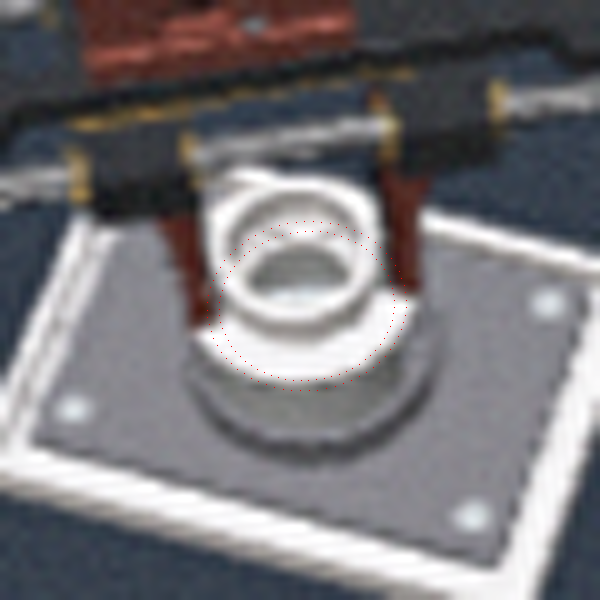

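```bash
python3 -m jog '[{"grip":1,"travel":[2.5,-1,-0.3],"turn":[0,0,0]},{"grip":1,"travel":[2.5,0,0],"turn":[0,0,0]},{"grip":1,"travel":[0,0,0],"turn":[0,0,0]}]'; python3 -m jog '[{"grip":1,"travel":[2,0,0],"turn":[0,0,0]},{"grip":1,"travel":[0,0,0],"turn":[0,0,0]},{"grip":1,"travel":[0,0,0],"turn":[0,0,0]}]'; python3 -m jog '[{"grip":1,"travel":[1.2,0,0],"turn":[0,0,0]},{"grip":1,"travel":[0,0,0],"turn":[0,0,0]},{"grip":1,"travel":[0,0,0],"turn":[0,0,0]}]'; python3 - <<'E'
from h import *
shot('scene','c8',(265,160,335,230),8)
E
```

```text
time_s: 23.1
tool_pos: [471.2, 6.8, 55.1]
tcp_rot: [-0.285, 0.647, 0.285, 0.647]
wrist_force: [-0.2, -0.8, -0.8]
gripper_width: 41.2
time_s: 23.4
tool_pos: [471.4, 6.8, 53.4]
tcp_rot: [-0.285, 0.647, 0.285, 0.647]
wrist_force: [-0.9, 0.2, -1.3]
gripper_width: 41.0
time_s: 23.7
tool_pos: [471.4, 6.8, 52.3]
tcp_rot: [-0.285, 0.647, 0.285, 0.647]
wrist_force: [-0.8, -1.0, -1.5]
gripper_width: 41.1
```

View pics/c8.png

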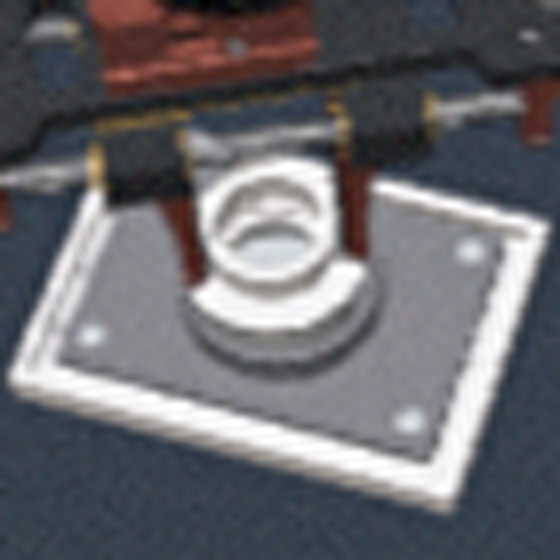

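At TCP z 52.3 there is no contact force, so the spigot is inside the cup. I release.

```bash
python3 -m jog '[{"grip":1,"travel":[0.6,0,0],"turn":[0,0,0]},{"grip":1,"travel":[0,0,0],"turn":[0,0,0]}]'; python3 -m jog '[{"grip":0.45,"travel":[0,0,0],"turn":[0,0,0]},{"grip":0.3,"travel":[0,0,0],"turn":[0,0,0]},{"grip":0.3,"travel":[0,0,0],"turn":[0,0,0]},{"grip":0.3,"travel":[0,0,0],"turn":[0,0,0]}]';  python3 -m jog '[{"grip":0.3,"travel":[-15,0,0],"turn":[0,0,0]},{"grip":0.3,"travel":[-35,0,0],"turn":[0,0,0]},{"grip":0.3,"travel":[-40,0,0],"turn":[0,0,0]},{"grip":0.3,"travel":[-20,0,0],"turn":[0,0,0]},{"grip":0.3,"travel":[0,0,0],"turn":[0,0,0]}]'; python3 go.py 624 -209.5 100; python3 - <<'E'
from ov import *
G={"scene":grads("scene")}
v,s=fit("ring",G,["scene"],471,8,39,rad=10); print("ring",v,s)
overlay("scene",[("ring",v[0],v[1],0,39)],"c9",w=70,k=8,cols=1)
E
```

```text
time_s: 23.95
tool_pos: [471.5, 6.8, 51.7]
tcp_rot: [-0.285, 0.647, 0.285, 0.647]
wrist_force: [-0.4, -0.9, 0.1]
gripper_width: 41.1
time_s: 24.35
tool_pos: [471.5, 6.8, 51.7]
tcp_rot: [-0.285, 0.647, 0.285, 0.647]
wrist_force: [0.8, 0.4, 0.4]
gripper_width: 61.2
time_s: 24.85
tool_pos: [473.5, 6.8, 164.5]
tcp_rot: [-0.286, 0.645, 0.284, 0.649]
wrist_force: [0.2, -1.2, -0.5]
gripper_width: 61.6
t 24.85 tcp [473.5   6.8 164.5] jaw 47.6 downtilt [ 0. -0. -1.] F [ 0.2 -1.2 -0.5] w 61.6
travel in present axes [  65.4 -256.7  -58.5]
ring [466.5  13.6  -0. ] -17.614927291870117
```

View pics/c9.png

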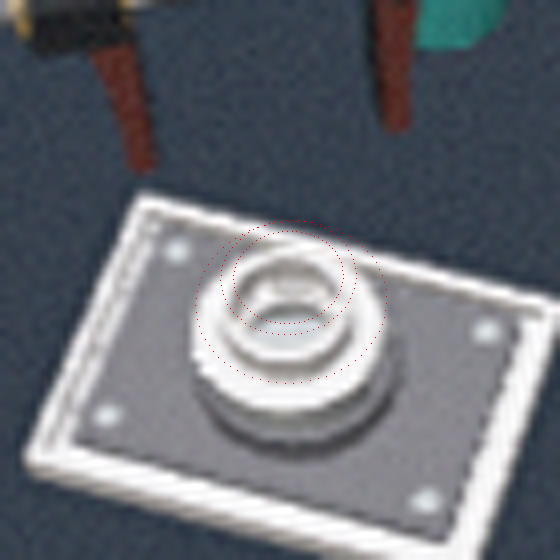

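The fit here is wrong: the dots miss the ring by several mm. In the picture the ring sits level on the cup, at about crop (288,320). I re-check with a smaller search.

```bash
python3 - <<'E'
from ov import *
G={"scene":grads("scene")}
for z in (34,39,44):
    v,s=fit("ring",G,["scene"],472,7,z,rad=4.5); print("ring",z,v,s)
    if z==39: overlay("scene",[("ring",v[0],v[1],0,39),("ring",471.5,7.5,0,39),],"c10",w=60,k=6,cols=2)
E
```

```text
ring 34 [469.7   6.   -0. ] -16.579391479492188
ring 39 [471.7   4.3  -0. ] -16.58277130126953
ring 44 [468.3  11.5  -0. ] -17.5318546295166
```

View pics/c10.png

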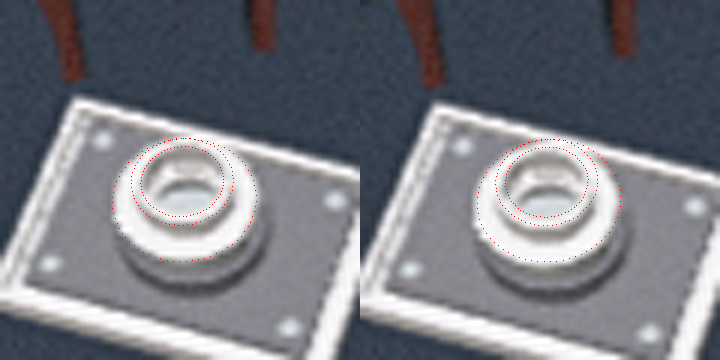

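The ring fits at about scene position (471.5, 4.8), flange on the cup rim, level, within about 2 mm of the cup. On to the cap.

```bash
python3 go.py 623.5 -209.3 60; python3 -m jog '[{"grip":0.3,"travel":[0,-30,-6.8],"turn":[0,0,0]},{"grip":0.3,"travel":[0,-43,-9.8],"turn":[0,0,0]},{"grip":0.3,"travel":[0,-43,-9.8],"turn":[0,0,0]},{"grip":0.3,"travel":[0,-43,-9.8],"turn":[0,0,0]},{"grip":0.3,"travel":[0,-43,-9.8],"turn":[0,0,0]}]'; python3 -m jog '[{"grip":0.3,"travel":[20,-34,-7.8],"turn":[0,0,0]},{"grip":0.3,"travel":[30,-19,-4.6],"turn":[0,0,0]},{"grip":0.3,"travel":[30,0,0],"turn":[0,0,0]},{"grip":0.3,"travel":[0,0,0],"turn":[0,0,0]},{"grip":0.3,"travel":[0,0,0],"turn":[0,0,0]}]'; python3 go.py 623.5 -209.3 40; python3 - <<'E'
from h import *
shot('scene','d1',(240,220,360,330),6)
E
```

```text
t 25.05 tcp [470.5   6.9 160.5] jaw 47.6 downtilt [-0.  0. -1.] F [-0.6 -0.   0.2] w 61.7
travel in present axes [ 100.2 -258.9  -56.3]
time_s: 25.55
tool_pos: [589.5, -164.7, 159.6]
tcp_rot: [-0.285, 0.648, 0.286, 0.646]
wrist_force: [0.9, 0.3, -1.7]
gripper_width: 61.6
time_s: 26.05
tool_pos: [619.2, -207.7, 80.1]
tcp_rot: [-0.284, 0.648, 0.286, 0.646]
wrist_force: [-0.2, 0.3, 1.4]
gripper_width: 61.3
t 26.05 tcp [ 619.2 -207.7   80.1] jaw 47.6 downtilt [-0.  0. -1.] F [-0.2  0.3  1.4] w 61.3
travel in present axes [40.1 -4.4  1.8]
```

View pics/d1.png

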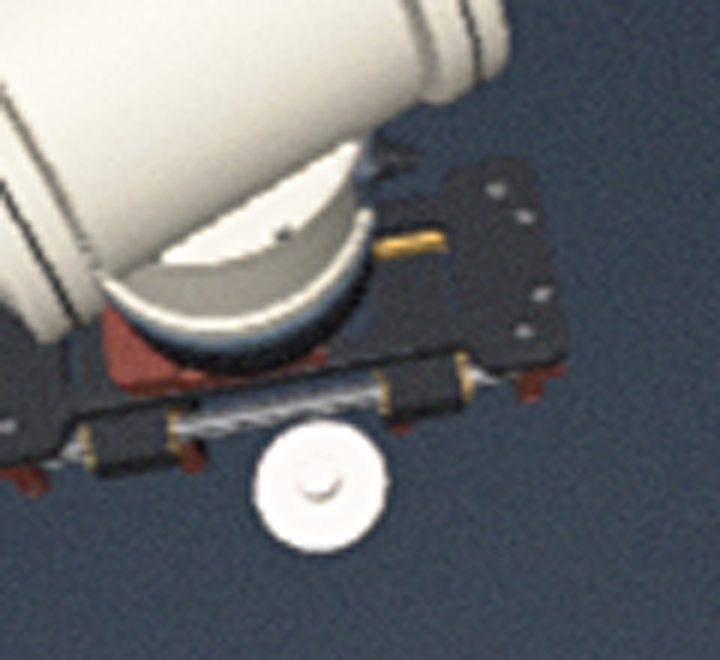

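```bash
python3 -m jog '[{"grip":0.35,"travel":[20,-3.5,1.4],"turn":[0,0,0]},{"grip":0.35,"travel":[20,0,0],"turn":[0,0,0]},{"grip":0.35,"travel":[0,0,0],"turn":[0,0,0]},{"grip":0.35,"travel":[0,0,0],"turn":[0,0,0]}]'; python3 go.py 623.5 -209.3 11.5; python3 - <<'E'
from h import *
shot('scene','d2',(240,230,360,330),6)
print(proj('scene',[[624,-209.4,32]]),proj('scene',[ctrl.get_state()['tool_pos']]))
E
```

```text
time_s: 26.5
tool_pos: [624.5, -209.4, 43.1]
tcp_rot: [-0.286, 0.647, 0.285, 0.647]
wrist_force: [0.3, -0.6, -0.4]
gripper_width: 56.9
t 26.5 tcp [ 624.5 -209.4   43.1] jaw 47.6 downtilt [ 0. -0. -1.] F [ 0.3 -0.6 -0.4] w 56.9
travel in present axes [31.6  0.8 -0.6]
[[291.78271103 296.85636093]] [[291.58877562 295.72361005]]
```

View pics/d2.png

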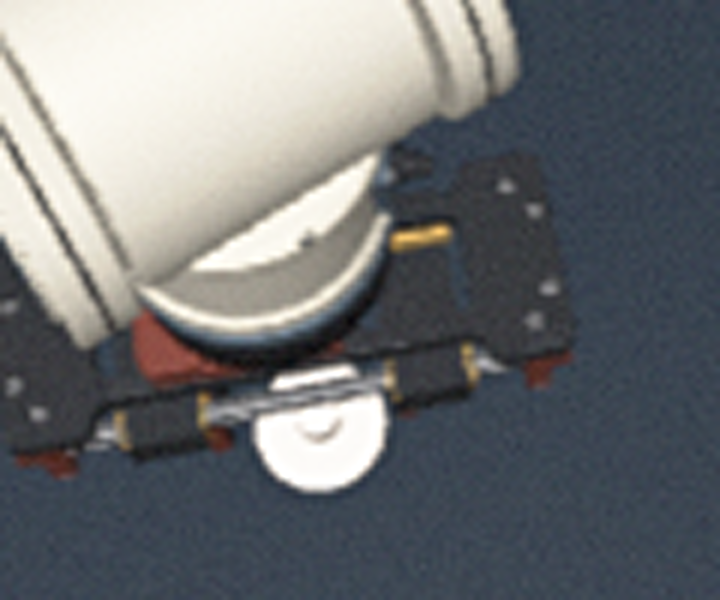

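```bash
python3 -m jog '[{"grip":0.35,"travel":[15,0.3,-0.3],"turn":[0,0,0]},{"grip":0.35,"travel":[16,0,0],"turn":[0,0,0]},{"grip":0.35,"travel":[0,0,0],"turn":[0,0,0]},{"grip":0.35,"travel":[0,0,0],"turn":[0,0,0]}]'; python3 go.py 624 -209.3 11.5; python3 - <<'E'
from h import *
shot('scene','d3',(240,230,360,330),6)
E
```

```text
time_s: 26.95
tool_pos: [622.8, -209.4, 9.7]
tcp_rot: [-0.285, 0.647, 0.286, 0.647]
wrist_force: [0.0, -0.6, -0.2]
gripper_width: 56.8
t 26.95 tcp [ 622.8 -209.4    9.7] jaw 47.6 downtilt [-0.  0. -1.] F [ 0.  -0.6 -0.2] w 56.8
travel in present axes [-1.8 -0.8  0.9]
```

View pics/d3.png

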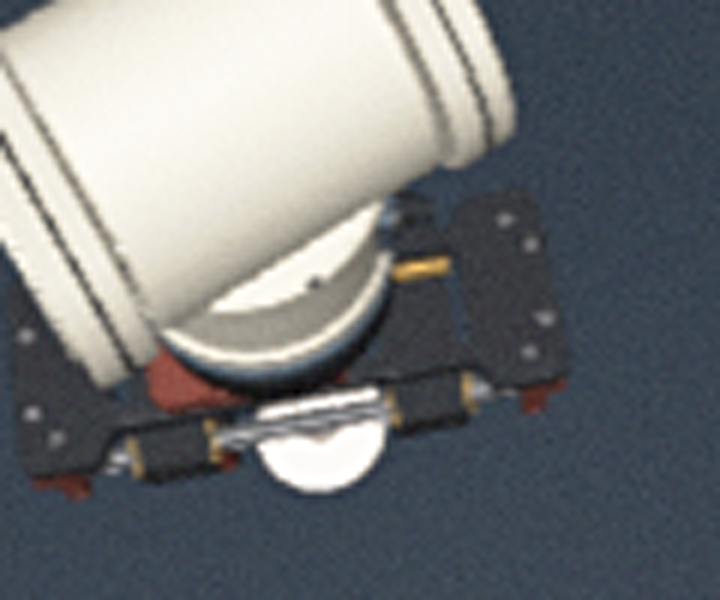

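Slightly low (9.7 mm). I raise 2 mm and close.

```bash
python3 -m jog '[{"grip":0.35,"travel":[-2,-0.8,0.9],"turn":[0,0,0]},{"grip":0.35,"travel":[0,0,0],"turn":[0,0,0]},{"grip":0.35,"travel":[0,0,0],"turn":[0,0,0]}]'; python3 go.py 624 -209.3 11.5;  python3 -m jog '[{"grip":0.5,"travel":[0,0,0],"turn":[0,0,0]},{"grip":0.6,"travel":[0,0,0],"turn":[0,0,0]},{"grip":0.7,"travel":[0,0,0],"turn":[0,0,0]},{"grip":0.85,"travel":[0,0,0],"turn":[0,0,0]},{"grip":1,"travel":[0,0,0],"turn":[0,0,0]}]'; python3 -m jog '[{"grip":1,"travel":[0,0,0],"turn":[0,0,0]},{"grip":1,"travel":[0,0,0],"turn":[0,0,0]},{"grip":1,"travel":[0,0,0],"turn":[0,0,0]}]'; python3 go.py 624 -209.3 11.5
```

```text
time_s: 27.3
tool_pos: [625.1, -209.6, 13.2]
tcp_rot: [-0.286, 0.647, 0.285, 0.647]
wrist_force: [0.8, 0.7, -0.6]
gripper_width: 57.2
t 27.3 tcp [ 625.1 -209.6   13.2] jaw 47.6 downtilt [ 0. -0. -1.] F [ 0.8  0.7 -0.6] w 57.2
travel in present axes [ 1.7  1.  -0.5]
time_s: 27.8
tool_pos: [624.7, -209.4, 12.7]
tcp_rot: [-0.285, 0.647, 0.285, 0.647]
wrist_force: [0.1, -0.1, -0.7]
gripper_width: 20.8
time_s: 28.1
tool_pos: [624.7, -209.4, 12.7]
tcp_rot: [-0.285, 0.647, 0.285, 0.647]
wrist_force: [0.5, 1.3, 0.4]
gripper_width: 15.3
t 28.1 tcp [ 624.7 -209.4   12.7] jaw 47.6 downtilt [-0.  0. -1.] F [0.5 1.3 0.4] w 15.3
travel in present axes [ 1.2  0.6 -0.4]
```

```bash
python3 -m jog '[{"grip":1,"travel":[-10,0,0],"turn":[0,0,0]},{"grip":1,"travel":[-30,0,0],"turn":[0,0,0]},{"grip":1,"travel":[-40,0,0],"turn":[0,0,0]},{"grip":1,"travel":[-40,0,0],"turn":[0,0,0]},{"grip":1,"travel":[-10,0,0],"turn":[0,0,0]}]'; python3 -m jog '[{"grip":1,"travel":[0,30,7],"turn":[0,0,0]},{"grip":1,"travel":[0,42,9],"turn":[0,0,0]},{"grip":1,"travel":[0,42,9],"turn":[0,0,0]},{"grip":1,"travel":[0,42,9],"turn":[0,0,0]},{"grip":1,"travel":[0,0,0],"turn":[0,0,0]}]'; python3 go.py 470.5 8 110; python3 - <<'E'
from h import *
shot('scene','d4',(220,150,380,280),5)
E
```

```text
time_s: 28.6
tool_pos: [627.4, -210.4, 148.4]
tcp_rot: [-0.287, 0.645, 0.283, 0.649]
wrist_force: [-0.2, -0.2, 0.6]
gripper_width: 14.9
time_s: 29.1
tool_pos: [528.1, -75.9, 142.1]
tcp_rot: [-0.285, 0.648, 0.287, 0.645]
wrist_force: [-0.3, 0.2, 0.5]
gripper_width: 14.7
t 29.1 tcp [528.1 -75.9 142.1] jaw 47.8 downtilt [-0.  0. -1.] F [-0.3  0.2  0.5] w 14.7
travel in present axes [32.5 98.9 23.4]
```

View pics/d4.png

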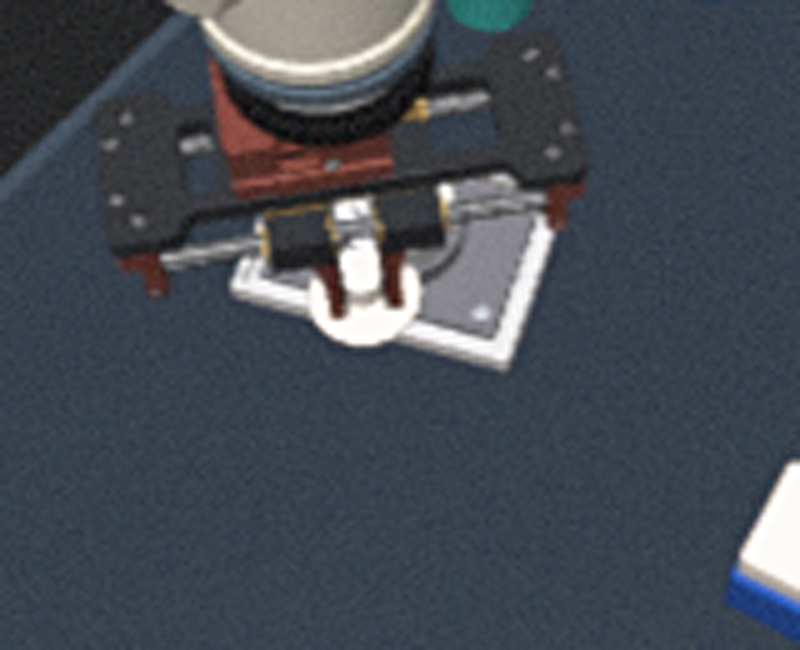

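```bash
python3 -m jog '[{"grip":1,"travel":[0,35,8],"turn":[0,0,0]},{"grip":1,"travel":[0,35,8],"turn":[0,0,0]},{"grip":1,"travel":[12,22,5],"turn":[0,0,0]},{"grip":1,"travel":[20,7,2],"turn":[0,0,0]},{"grip":1,"travel":[0,0,0],"turn":[0,0,0]}]'; python3 -m jog '[{"grip":1,"travel":[0,0,0],"turn":[0,0,0]},{"grip":1,"travel":[0,0,0],"turn":[0,0,0]}]'; python3 go.py 470 7.2 100; python3 - <<'E'
from ov import *
G={"scene":grads("scene")}
p=ctrl.get_state()['tool_pos']; z0=p[2]-12.7
MODEL["cap"]=[circ(24,9)]
v,s=fit("cap",G,["scene"],p[0],p[1],z0,rad=12); print("cap",v,s)
r,s=fit("ring",G,["scene"],472,7,39,rad=4.5); print("ring",r,s)
overlay("scene",[("cap",v[0],v[1],0,z0),("ring",r[0],r[1],0,39)],"d5",w=66,k=6,cols=2)
E
```

```text
time_s: 29.65
tool_pos: [473.8, 4.7, 109.2]
tcp_rot: [-0.285, 0.648, 0.286, 0.646]
wrist_force: [0.1, 0.8, 0.2]
gripper_width: 15.0
time_s: 29.85
tool_pos: [476.3, 3.8, 111.4]
tcp_rot: [-0.285, 0.647, 0.285, 0.648]
wrist_force: [0.0, 0.0, 0.3]
gripper_width: 15.1
t 29.85 tcp [476.3   3.8 111.4] jaw 47.6 downtilt [ 0. -0. -1.] F [0.  0.  0.3] w 15.1
travel in present axes [11.4  6.9 -1.7]
cap [477.1   2.3   0. ] -21.34235382080078
ring [472.9   5.3   0. ] -18.25489616394043
```

View pics/d5.png

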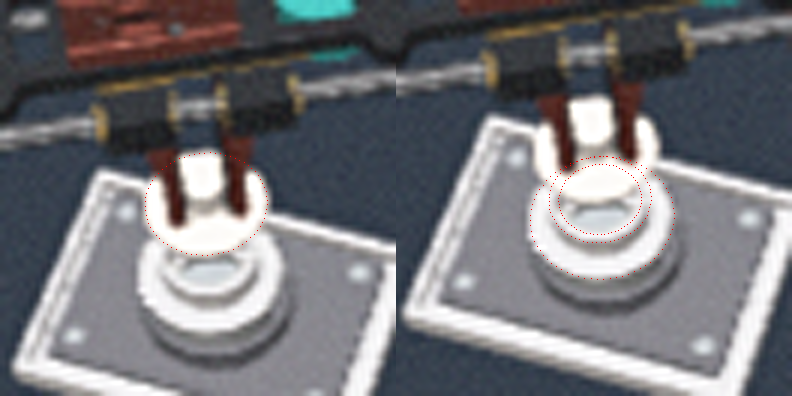

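```bash
python3 -m jog '[{"grip":1,"travel":[14,6.2,-1.4],"turn":[0,0,0]},{"grip":1,"travel":[14,0,0],"turn":[0,0,0]},{"grip":1,"travel":[0,0,0],"turn":[0,0,0]},{"grip":1,"travel":[0,0,0],"turn":[0,0,0]},{"grip":1,"travel":[0,0,0],"turn":[0,0,0]}]'; python3 go.py 470.7 7 80.7; python3 - <<'E'
from ov import *
G={"scene":grads("scene")}
p=ctrl.get_state()['tool_pos']; z0=p[2]-12.7
MODEL["cap"]=[circ(24,9)]
v,s=fit("cap",G,["scene"],p[0],p[1],z0,rad=12); print("cap",v,s)
overlay("scene",[("cap",v[0],v[1],0,z0)],"d6",w=66,k=8,cols=1)
E
```

```text
time_s: 30.45
tool_pos: [470.0, 7.5, 83.4]
tcp_rot: [-0.285, 0.647, 0.285, 0.647]
wrist_force: [-0.1, -0.3, -0.5]
gripper_width: 15.3
t 30.45 tcp [470.    7.5  83.4] jaw 47.6 downtilt [ 0. -0. -1.] F [-0.1 -0.3 -0.5] w 15.3
travel in present axes [ 2.7 -0.8  0. ]
cap [482.    4.8  -0. ] -19.557157516479492
```

View pics/d6.png

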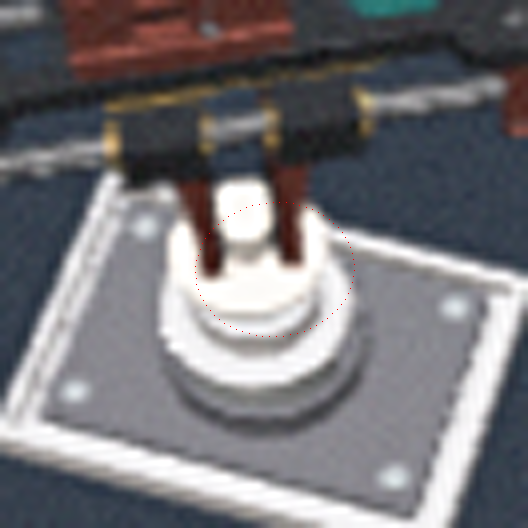

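```bash
python3 - <<'E'
from h import *
im=viewer.get_image('scene')
c=[472,5.3]
u=proj('scene',[[*c,49],[*c,79.7],[*c,63],[482,4.8,79.7]]); print(u)
# crop 66 px centred on last
x0,y0=269,0
from fit import *
w=60;o=np.array([268,165]);k=10
t=cv2.resize(im[o[1]:o[1]+w,o[0]:o[0]+w],None,fx=k,fy=k,interpolation=cv2.INTER_CUBIC)
for r,z,col in ((30,49,(0,0,255)),(24,79.7,(255,0,0)),(21,63,(0,160,0))):
    for q in proj('scene',circ(r,z)+[*c,0]): cv2.circle(t,tuple(int(a) for a in (q-o+.5)*k),1,col,-1)
cv2.imwrite('pics/d7.png',t)
E
```

```text
[[298.59478183 190.48834733]
 [297.77934489 183.86925396]
 [298.22888785 187.5182999 ]
 [300.86754306 186.09110848]]
```

View pics/d7.png

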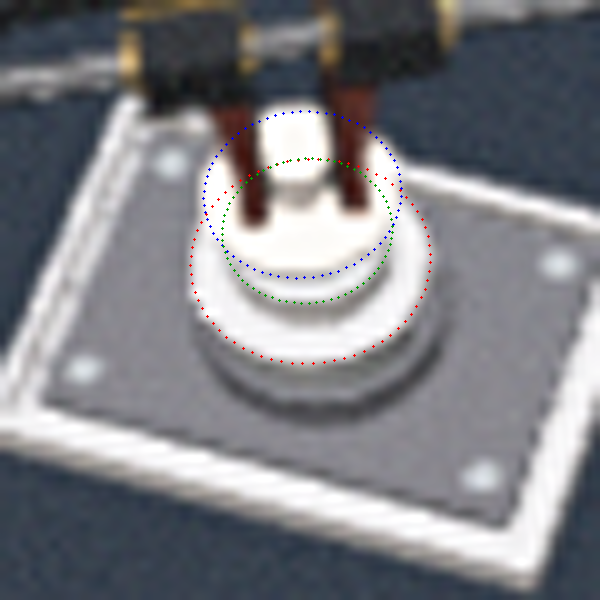

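With the axis at (472, 5.3), the flange (red) and the cap's disc (blue) both match the picture, so the cap is on the ring's axis to about 1 mm. I lower it.

```bash
python3 -m jog '[{"grip":1,"travel":[4,-0.3,0],"turn":[0,0,0]},{"grip":1,"travel":[4,0,0],"turn":[0,0,0]},{"grip":1,"travel":[0,0,0],"turn":[0,0,0]},{"grip":1,"travel":[0,0,0],"turn":[0,0,0]}]'; python3 -m jog '[{"grip":1,"travel":[2,0,0],"turn":[0,0,0]},{"grip":1,"travel":[0,0,0],"turn":[0,0,0]},{"grip":1,"travel":[0,0,0],"turn":[0,0,0]}]'; python3 go.py 470.7 7 71; python3 - <<'E'
from h import *
shot('scene','d8',(268,155,328,225),8)
E
```

```text
time_s: 31.0
tool_pos: [469.3, 7.5, 74.4]
tcp_rot: [-0.285, 0.647, 0.285, 0.647]
wrist_force: [-0.2, 0.0, 0.1]
gripper_width: 15.0
time_s: 31.3
tool_pos: [469.5, 7.5, 72.7]
tcp_rot: [-0.285, 0.647, 0.285, 0.647]
wrist_force: [-0.1, 0.3, 0.2]
gripper_width: 14.8
t 31.3 tcp [469.5   7.5  72.7] jaw 47.6 downtilt [-0. -0. -1.] F [-0.1  0.3  0.2] w 14.8
travel in present axes [ 1.7 -1.2  0.4]
```

View pics/d8.png

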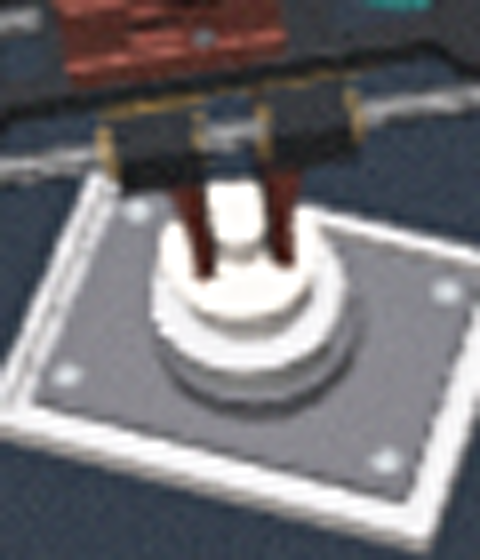

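```bash
python3 -m jog '[{"grip":1,"travel":[1.5,-0.6,0],"turn":[0,0,0]},{"grip":1,"travel":[0,0,0],"turn":[0,0,0]},{"grip":1,"travel":[0,0,0],"turn":[0,0,0]}]';  python3 -m jog '[{"grip":1,"travel":[0.5,0,0],"turn":[0,0,0]},{"grip":1,"travel":[0,0,0],"turn":[0,0,0]},{"grip":1,"travel":[0,0,0],"turn":[0,0,0]}]'
```

```text
time_s: 31.65
tool_pos: [469.9, 7.1, 71.2]
tcp_rot: [-0.285, 0.647, 0.285, 0.647]
wrist_force: [0.4, -0.6, -0.5]
gripper_width: 15.3
time_s: 31.95
tool_pos: [470.0, 7.1, 70.7]
tcp_rot: [-0.285, 0.647, 0.285, 0.647]
wrist_force: [-1.2, 0.0, -0.4]
gripper_width: 15.1
```

```bash
python3 -m jog '[{"grip":0.75,"travel":[0,0,0],"turn":[0,0,0]},{"grip":0.6,"travel":[0,0,0],"turn":[0,0,0]},{"grip":0.6,"travel":[0,0,0],"turn":[0,0,0]},{"grip":0.6,"travel":[0,0,0],"turn":[0,0,0]}]'; python3 -m jog '[{"grip":0.6,"travel":[-10,0,0],"turn":[0,0,0]},{"grip":0.6,"travel":[-30,0,0],"turn":[0,0,0]},{"grip":0.6,"travel":[-40,0,0],"turn":[0,0,0]},{"grip":0.6,"travel":[-40,0,0],"turn":[0,0,0]},{"grip":0.6,"travel":[0,0,0],"turn":[0,0,0]}]'; python3 -m jog '[{"grip":0.6,"travel":[0,20,10],"turn":[0,0,0]},{"grip":0.6,"travel":[0,40,20],"turn":[0,0,0]},{"grip":0.6,"travel":[0,40,20],"turn":[0,0,0]},{"grip":0.6,"travel":[0,40,20],"turn":[0,0,0]},{"grip":0.6,"travel":[0,0,0],"turn":[0,0,0]}]'; python3 - <<'E'
from fit import *
for n in ('scene','top'):
    im=viewer.get_image(n); c=np.array([471.5,6.5]) ; w=60;k=8
    o=(proj(n,[[*c,30]])[0]-w/2).astype(int)
    t=cv2.resize(im[o[1]:o[1]+w,o[0]:o[0]+w],None,fx=k,fy=k,interpolation=cv2.INTER_CUBIC); raw=t.copy()
    for r,z,col in ((30,49,(0,0,255)),(24,67,(255,0,0)),(8,83,(0,160,0))):
        for q in proj(n,circ(r,z)+[*c,0]): cv2.circle(t,tuple(int(a) for a in (q-o+.5)*k),1,col,-1)
    cv2.imwrite(f'pics/e_{n}.png',cv2.resize(np.hstack([raw,t]),None,fx=.8,fy=.8))
    print(n,[(l,[ (np.round(d['point'],1),round(d['score'],2)) for d in finder.place_of(l,n)][:2]) for l in ("adapter_c","ring_c","cap_c","bottle_c","tip_box_c","tube_rack_c")])
shot('scene','e_all')
E
```

```text
time_s: 32.35
tool_pos: [470.0, 7.1, 70.7]
tcp_rot: [-0.285, 0.647, 0.285, 0.647]
wrist_force: [0.3, 0.9, -0.3]
gripper_width: 34.8
time_s: 32.85
tool_pos: [473.3, 7.1, 196.1]
tcp_rot: [-0.287, 0.644, 0.284, 0.65]
wrist_force: [1.1, -0.9, 0.4]
gripper_width: 35.0
time_s: 33.35
tool_pos: [411.6, 156.6, 190.5]
tcp_rot: [-0.287, 0.647, 0.287, 0.646]
wrist_force: [0.8, -0.5, 0.1]
gripper_width: 34.9
scene [('adapter_c', [(array([464.5,  10.7,  15.6]), 0.74)]), ('ring_c', [(array([469.5,  10.1,  48. ]), 0.6)]), ('cap_c', [(array([470.5,   9.1,  69.5]), 0.81)]), ('bottle_c', [(array([601.3, 410.1,  49.6]), 0.69)]), ('tip_box_c', [(array([754.7, -18.8,  28.5]), 0.74), (array([469.5,   9.7,  49.2]), 0.29)]), ('tube_rack_c', [(array([ 607.4, -447.9,   26.8]), 0.61)])]
top [('adapter_c', [(array([467.2,  10.5,  15.5]), 0.72)]), ('ring_c', [(array([471.7,   7.9,  54.8]), 0.55)]), ('cap_c', [(array([469.2,   6.4,  66.2]), 0.51)]), ('bottle_c', [(array([599. , 412.2,  51.3]), 0.57)]), ('tip_box_c', [(array([753.1, -15.8,  31.6]), 0.64)]), ('tube_rack_c', [(array([ 612. , -447. ,   31.1]), 0.66)])]
```

View pics/e_scene.png

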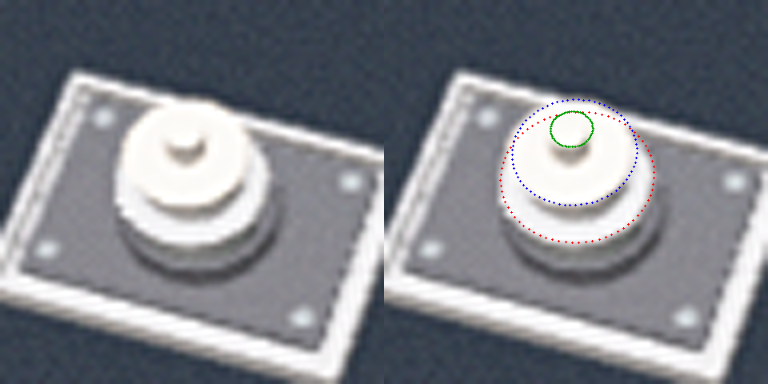

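View pics/e_top.png

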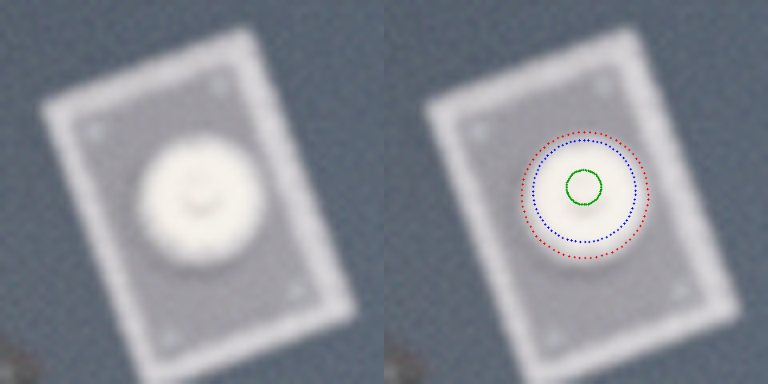

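View pics/e_all.png

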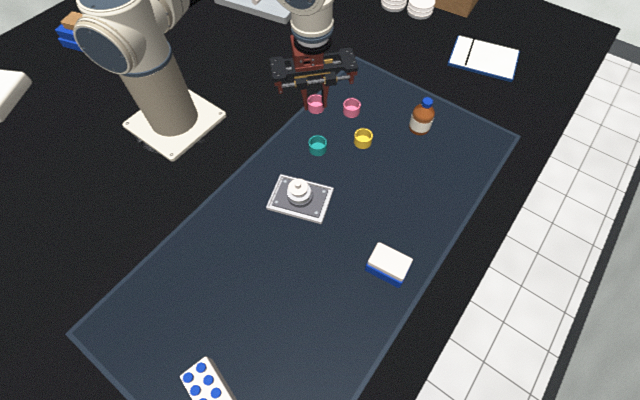

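The scene view shows the finished stack at (299,195), concentric and level in both views: cap disc and flange match the outlines, and cap_c stands at 66–70 mm against 70.5 expected. The look-alikes and bystanders are where they were, and the gripper is clear at 190 mm.

```bash
python3 -c "
from bench import ctrl
print(ctrl.sign_off())"
```

```text
the job is handed in; nothing more can be done
None
```

The sample holder is built and handed in at about 34 s of the 118 s allowed; the interface gives no verdict. I put the adapter in the carrier, then the grey steel cup in its collar, the ring on the cup, and the cap on the ring. No contact force above about 3 N showed in the readings.

- **Stack:** in the last pictures from both cameras the parts look level. The ring flange and cap disc match the expected outlines to about 2 mm on a common axis.
- **Heights:** the finder put cap_c at 66–70 mm (70.5 expected), ring_c at 48 and 55 mm (51 expected), and adapter_c at 15.5 mm (15 expected).
- **Adapter:** after placing, the scene camera showed it centred in the carrier to about 1 mm, at 19.8° against the carrier's 19.8°.
- **Bystanders:** the bottle, tube rack and tip box were found within about 5 mm of their first positions, which is close to the finder's own error. The coloured look-alike cups look unmoved in the last picture.

Checks that failed or disagreed:
- **Outline fits:** several automatic fits locked onto wrong edges: the adapter in the top view, the seated ring at first, and the cap just above the ring. I rejected each from its overlay and checked the position by eye.
- **Camera offset:** the scene camera was about 2 mm off the robot's own coordinates, which I allowed for when placing.
- **Finder on the adapter:** its last adapter x was 464–467 mm, against 471 mm by my fit and about 470 mm by the robot. Parts of the adapter were hidden by the stack by then.

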